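# Seat the pattern plate on the beading jig's pins

## Task

On the beading jig lies a wooden pattern plate, askew and propped up on the jig's two brass pins. Do not grip or lift it: with the fingers push it sideways until its edge lies along the blue fence, then push it along the fence, away from the robot, until both its holes drop over the pins and it lies flat on the jig. Leave everything else where it stands.

Things in the scene. Friction and masses are not known exactly. Their poses are not given: they have to be found in the camera images.
- jig: Beading jig: fixed brown wooden bed 260 x 260 x 20 mm. Origin at table height; bed top 20 mm above it, spanning x and y -150 to +110 mm. Own x points away from the robot (turned up to 20 degrees), y left, z up. Seated, the plate's origin is above this origin, axes parallel, 1 mm clear of the blue fence, inside the thin white outline; red marks on bed and fence lie level with the pins.
- plate: Loose pale wooden plate with coloured zigzags, 170 (x) x 150 (y) x 15 mm, 0.16 to 0.32 kg. Origin: centre of its underside; x roughly along the jig's x. Starts 28 to 50 mm short of its seat (towards the robot), 14 to 28 mm right of it, turned up to 6 degrees; the edge near the robot rests on the bed, the rest slopes up 3 degrees over the pins: underside 4 to 6 mm above the bed halfway along.
- fence (a point): point on the inner face of the straight blue fence on the jig's left, at the bed's top, halfway along it (76 mm left of and 20 mm nearer the robot than the jig's origin). The fence runs along the jig's x, 220 mm long, 20 mm thick, 22 mm higher than the bed; the face looks to the jig's -y
- pin0 (a point): centre of the flat top of the left brass pin (nearer the fence): 9 mm in diameter, tapered, 8 mm proud of the bed; at x +15, y +36 mm in the jig's frame. Fixed to the jig
- pin1 (a point): the same for the right brass pin, at x +15, y -36 mm in the jig's frame
- hole0 (a point): centre of the plate's left hole (13 mm in diameter, right through) at its underside, at x +15, y +36 mm in the plate's frame; belongs over pin0. Red marks on the plate's side edges lie level with the holes. The plate slides under 1 to 3 N and stops hard once dropped over the pins; pulled over 65 mm short of its seat, it would come off the pins
- hole1 (a point): centre of the plate's right hole at the plate's underside; belongs over pin1
- pot: bystander: small terracotta bead pot, 40 mm in diameter, 34 mm high, standing on the jig's far right corner, about 85 mm ahead of and 125 mm to the right of the jig's origin; origin at the centre of its underside
- bowl: bystander: white bowl, 130 mm in diameter, 45 mm high, left of the jig; origin at the centre of its underside
- jar: bystander: amber glass jar with a red cap, 56 mm in diameter, 75 mm high, left of the jig; origin at the centre of its underside
- bangle_red: bystander: red bangle lying on the table right of the jig, 76 mm outside diameter, 12 mm high; origin at the centre of its underside
- bangle_green: bystander: green bangle of the same size, lying on the red one
- spool: bystander: orange spool, 44 mm in diameter, 50 mm high, right of the jig; origin at the centre of its underside
- screwdriver: bystander: screwdriver, 160 mm long, lying on the table right of the jig; its long axis is x
Mind the look-alikes: they are no part of the job. Several things have the shape of the plate; the one meant has the colours described above.

How it is judged:
By the outcome, as a careful person would: the job done as asked, in the order asked, and still so for the second after the job is handed in, with the robot touching nothing.
It also fails if it takes over 48 s, if anything falls off the work surface, if the arm or the gripper's body presses on something with over 40 N, if the wrist force passes 120 N, or if a joint passes its speed limit or range.

## Robot

A 6-joint arm with a two-finger parallel gripper is mounted at the origin on the work surface. World frame = base frame: x ahead of the robot, y to its left, z up, the work surface at z = 0. Lengths are in m, angles in rad, forces in N, time in s.
With the tool pointing down it reaches from about 0.325 to 0.9 m from the base axis. Payload 3.5 kg.
Tool frame: the origin (TCP) lies at the very end of the fingers, on their centre line; the grasp point (between the pads) lies 19 mm behind it; y points along the fingers, x is the direction in which the jaws open and shut, and the axes are right-handed (so a half turn about y gives the same grasp; the last joint's range is limited). The gripper opens to 85 mm and grips with 20 to 120 N. Pads are 22 mm wide; open, the fingers measure 114 mm over their backs; the gripper's body (76 mm by 85 mm) begins 54 mm behind the grasp point. The pads swing forward as they close: fully open they stand 13 mm farther back than shut.
Start: joints at [-1.232, 0.276, -0.026, 1.268, 0, 1.467], TCP at [0.267, -0.565, 0.192] pointing down, gripper open.
Joint ranges: [-3.12, 3.12], [-0.85, 1.88], [-1.08, 1.24], [-1.95, 2.15], [-1.57, 1.53], [-3.14, 3.14]. Speed limits (rad/s): [2.57, 2.57, 3.14, 3.14, 3.14, 3.14].

## Interface

Orientations are given as a unit quaternion [w, x, y, z].
In Python, from bench import robot, read_camera, get_calibration gives the robot as it stands. The module is installed in compiled form; this text tells all that it offers.
- The arm moves only by the tool send_rows, never from a script. Its argument "plan" is a list of rows, each an object with "delta_rot": the turn, a rotation vector about the tool's x, y, z in units of 6 degrees (1.0 is 6 degrees), a list of three; "slide": the shift along the tool's x, y, z in units of 30 mm (1.0 is 30 mm), a list of three; "jaw": the finger opening in mm, from 0 to 85.4. In form: [{"delta_rot": [rx, ry, rz], "slide": [tx, ty, tz], "jaw": jaw}, ...]. A call has 1 to 12 rows; each row is the pose to reach, as a shift and turn from the pose measured when the call began, along the tool's axes at that moment; what a row does not reach only later rows make up. A row lasts 1/12 s, in which the tool goes at most 41.7 mm and 7.16 degrees, less where a joint would pass 70% of its speed; a pose out of reach is approached as far as the arm can. A call with a gripper value outside its range is refused whole. The fingers move at their own pace and stop on an object; "force" is the grip in N (left out, the last holds). Time passes only in rows, so rows that repeat a pose let the fingers close. It gives the time, the measured TCP pose, the force and the opening at its end, in the units of the state.
- robot.get_state(): the state, without advancing time (a new reading comes with each control period).
- read_camera(name): name is "scene" or "top"; returns the picture (400x640x3 uint8, blue, green, red); there is no depth.
- get_calibration(name): a dict with "fx", "fy", "cx", "cy" (pixels), "R" (3x3) and "t" (3): a world point X has camera coordinates R X + t. Camera axes: x right, y down, z forward; pixel columns grow to the right and rows downward; lengths in m; the calibration is good to about 2 mm. A picture is of the moment at which its call begins. get_calibration takes no time and is no camera call.
- robot.hand_in(): hands the job in, once; it reports no verdict.
The state is a dict: "clock": time; "joints": joint angles; "qd": joint speeds; "joint_efforts": joint torques, N m; "ee_pos": TCP position; "ee_rot": TCP orientation; "wrist_force": force on the tool from outside, world axes, zero at the start; "torque": the same for the moment, N m; "width": finger opening in m.
Only numpy, scipy, OpenCV 4.12 (cv2) and the standard library are available. Lean on these libraries where they do the work, as an engineer would, in place of code of your own. Each camera call takes 0.05 s, during which the arm holds its last target.

## Working session

There is one attempt and no reset: what is moved stays moved. The work goes in short steps, Python scripts to look and compute and a tool call to move; the robot and the scene stay as the last step left them, time stands still between calls to the robot, and variables do not carry over. Pictures are saved under pics/ and viewed, and the job is handed in when it is done.

Besides the shell and the picture viewer there is one more tool, called after "Emit:" as name(argument=value, ...) on one line, values as JSON. send_rows: Moves the arm, as the interface text tells. Its arguments: {"type":"object","properties":{"plan":{"type":"array"},"force":{"type":"number"}},"required":["plan"]}

```bash
mkdir -p pics; python3 - <<'E'
from bench import robot, read_camera, get_calibration
import cv2
for n in("scene","top"):
    cv2.imwrite(f"pics/{n}0.png",read_camera(n)); c=get_calibration(n); print(n,c)
s=robot.get_state(); print(s)
E
```

```text
scene {'fx': 458.1376896271986, 'fy': 458.1376896271986, 'cx': 320.7125684086738, 'cy': 204.63205655406705, 'R': array([[-0.22618804,  0.97403806,  0.00942446],
       [ 0.77880409,  0.18664574, -0.5988552 ],
       [-0.5850668 , -0.12811408, -0.80080186]]), 't': array([ 0.12575796, -0.41164369,  1.49540994])}
top {'fx': 364.1763326989675, 'fy': 364.1763326989675, 'cx': 321.3643565199541, 'cy': 204.0998895209841, 'R': array([[ 0.0201853 , -0.99949713,  0.0244549 ],
       [-0.99258877, -0.0229655 , -0.11933196],
       [ 0.11983357, -0.02186491, -0.99255319]]), 't': array([-0.02537145,  0.56655237,  1.08538616])}
{'clock': 0.1, 'joints': array([-1.23240120e+00,  2.77069944e-01, -2.77563356e-02,  1.26801241e+00,
       -5.56456351e-06,  1.46742281e+00]), 'qd': array([-0.00022903, -0.00246426,  0.00247604, -0.00069663, -0.0001234 ,
        0.00021612]), 'joint_efforts': array([-4.00775652e-04, -4.46708822e+01,  2.96127945e+01,  8.46361800e-03,
       -8.77025786e-05, -6.94763841e-06]), 'ee_pos': array([ 0.26695045, -0.56424106,  0.1910576 ]), 'ee_rot': array([ 0.59784367, -0.59695234,  0.37887372, -0.37773742]), 'wrist_force': array([-0.778456  , -0.05548152,  0.88718594]), 'torque': array([-0.0154898 ,  0.01015942, -0.05316642]), 'width': 0.08542203582543911}
```

View pics/scene0.png

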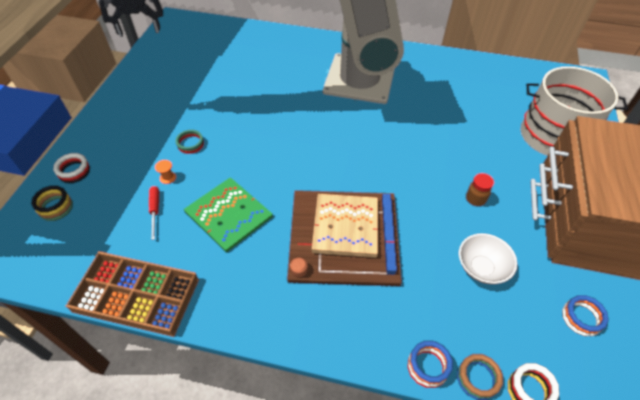

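View pics/top0.png

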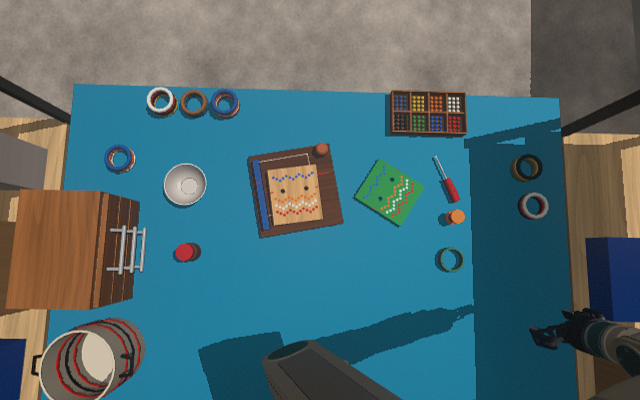

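The pale zigzag plate is on the brown jig: top (294,194), scene (347,224). Look-alikes are the green plate, top (390,192) and scene (228,214), and the bead tray, top (428,113). By the colours described, the pale one is the plate I want. I'll check it in a close crop.

```bash
python3 - <<'E'
import cv2,numpy as np
t=cv2.imread("pics/top0.png")[135:250,235:355]; s=cv2.imread("pics/scene0.png")[180:295,280:410]
a=cv2.resize(t,None,fx=5,fy=5,interpolation=cv2.INTER_CUBIC);cv2.imwrite("pics/ct.png",a)
cv2.imwrite("pics/cs.png",cv2.resize(s,None,fx=5,fy=5,interpolation=cv2.INTER_CUBIC))
E
```

```text
(no output)
```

View pics/ct.png

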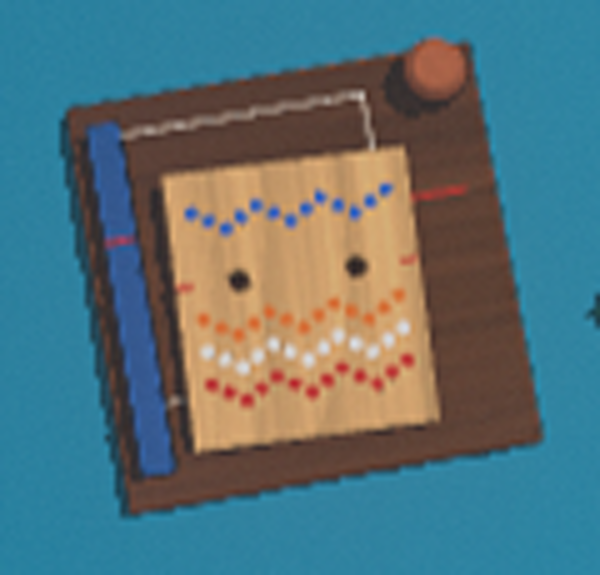

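View pics/cs.png

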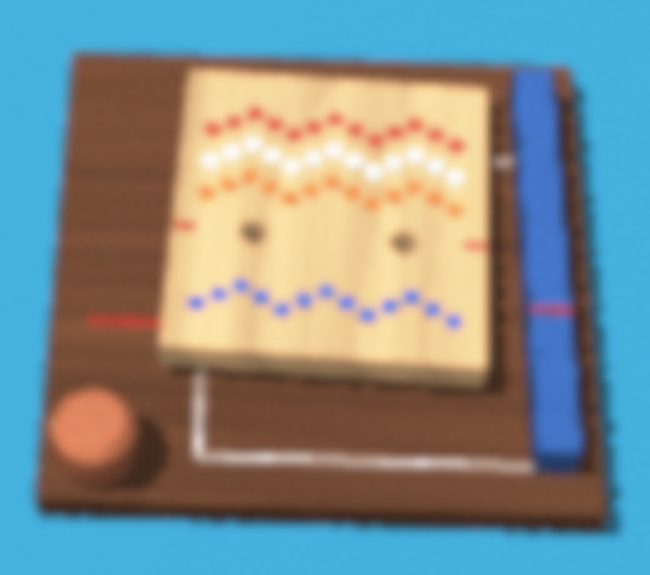

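The crop confirms it: a pale plate with blue, orange, white and red zigzags and two holes, on the brown bed. The blue fence is on its left and the pot on the far right corner. Next I measure the fence, the bed and the plate.

```bash
cat > h.py <<'E'
import cv2,numpy as np
from bench import robot, read_camera, get_calibration
from scipy.spatial.transform import Rotation as Rn
S=6
def ray(n,uv,z):
    c=get_calibration(n);R=c["R"];t=c["t"];C=-R.T@t
    d=R.T@np.array([(uv[0]-c["cx"])/c["fx"],(uv[1]-c["cy"])/c["fy"],1.])
    return C+d*(z-C[2])/d[2]
def proj(n,X):
    c=get_calibration(n);p=c["R"]@np.array(X)+c["t"];return np.array([c["fx"]*p[0]/p[2]+c["cx"],c["fy"]*p[1]/p[2]+c["cy"]])
ROI={"top":(235,135,355,250),"scene":(280,180,410,295)}
def up(img,n):
    x0,y0,x1,y1=ROI[n];return cv2.resize(img[y0:y1,x0:x1],None,fx=S,fy=S,interpolation=cv2.INTER_CUBIC)
def unpix(p,n): return (np.asarray(p,float)+.5)/S-.5+np.array(ROI[n][:2])
def quad(mask):
    cs,_=cv2.findContours(mask,cv2.RETR_EXTERNAL,cv2.CHAIN_APPROX_NONE)
    c=max(cs,key=cv2.contourArea);h=cv2.convexHull(c)
    try: q=cv2.approxPolyN(h,4)[0]
    except Exception: q=cv2.boxPoints(cv2.minAreaRect(c))
    # refine: fit line to contour pts near each side
    q=np.array(q,float).reshape(4,2);P=h.reshape(-1,2).astype(float);P=c.reshape(-1,2).astype(float)
    L=[]
    for i in range(4):
        a,b=q[i],q[(i+1)%4];d=(b-a)/np.linalg.norm(b-a);r=P-a
        s=r@d/np.linalg.norm(b-a);o=np.abs(r@np.array([-d[1],d[0]]))
        sel=P[(s>.12)&(s<.88)&(o<S*1.5)]
        if len(sel)<10: L.append((a,d));continue
        vx,vy,x,y=cv2.fitLine(sel.astype(np.float32),cv2.DIST_HUBER,0,.01,.01).ravel();L.append((np.array([x,y]),np.array([vx,vy])))
    out=[]
    for i in range(4):
        (a,d),(b,e)=L[i-1],L[i];k=np.linalg.solve(np.c_[d,-e],b-a);out.append(a+k[0]*d)
    return np.array(out)
def masks(u):
    h=cv2.cvtColor(u,cv2.COLOR_BGR2HSV);H,s,v=cv2.split(h);k=np.ones((9,9),np.uint8)
    fence=((H>106)&(H<125)&(s>110)).astype(np.uint8)*255
    plate=((H>8)&(H<32)&(v>150)&(s<160)).astype(np.uint8)*255
    plate=cv2.morphologyEx(plate,cv2.MORPH_CLOSE,np.ones((37,37),np.uint8))
    return cv2.morphologyEx(fence,cv2.MORPH_CLOSE,np.ones((25,25),np.uint8)),cv2.morphologyEx(plate,cv2.MORPH_OPEN,k)
E
python3 - <<'E'
from h import *
np.set_printoptions(precision=4,suppress=True)
for n in("top","scene"):
    im=cv2.imread(f"pics/{n}0.png");u=up(im,n);f,p=masks(u)
    for nm,m,z in(("fence",f,.042),("plate",p,.04)):
        q=quad(m);W=np.array([ray(n,unpix(x,n),z) for x in q])
        print(n,nm,W[:,:2].round(4).tolist(),[round(float(np.linalg.norm(W[i]-W[(i+1)%4])),4) for i in range(4)])
        cv2.polylines(u,[np.int32(q.round())],1,(0,255,0),1)
    cv2.imwrite(f"pics/q{n}.png",u)
E
```

```text
top fence [[0.4866, 0.1418], [0.4847, 0.1617], [0.6971, 0.2044], [0.7019, 0.1853]] [0.02, 0.2167, 0.0197, 0.2196]
top plate [[0.5224, -0.0163], [0.5001, 0.1305], [0.6683, 0.156], [0.6918, 0.0081]] [0.1486, 0.1701, 0.1498, 0.1711]
scene fence [[0.4846, 0.1636], [0.707, 0.2079], [0.7119, 0.187], [0.4898, 0.1426]] [0.2267, 0.0215, 0.2264, 0.0216]
scene plate [[0.4994, 0.1401], [0.716, 0.176], [0.7477, 0.0145], [0.5238, -0.018]] [0.2195, 0.1646, 0.2262, 0.1599]
```

View pics/qtop.png

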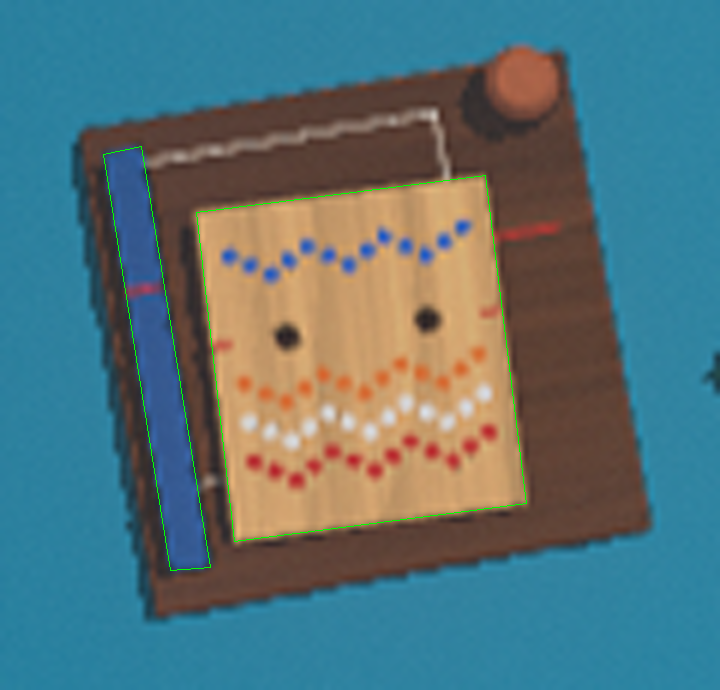

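View pics/qscene.png

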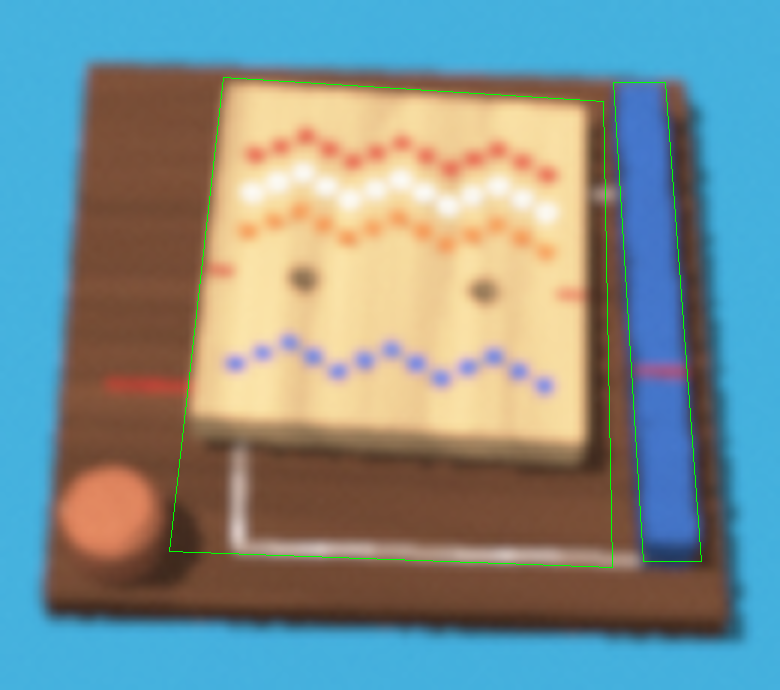

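```bash
python3 - <<'E'
from h import *
np.set_printoptions(precision=4,suppress=True)
im=cv2.imread("pics/top0.png");f,p=masks(up(im,"top"))
W=[ray("top",unpix(x,"top"),.042)[:2] for x in quad(f)]
a,b=W[0],W[3]; e=(b-a)/np.linalg.norm(b-a); yaw=np.arctan2(e[1],e[0]);n=np.array([-e[1],e[0]])
O=(a+b)/2+.02*e-.076*n; print("jig yaw",np.degrees(yaw),"origin",O)
J=lambda X:np.array([(X[:2]-O)@e,(X[:2]-O)@n])*1000
print("outline corner (85,-75)?",J(ray("top",unpix((435,112),"top"),.02)), "fence mark x15?",J(ray("top",unpix((143,290),"top"),.042)),"bed mark x15?",J(ray("top",unpix((530,232),"top"),.02)))
print("bed corners far-right(110,-110/150), near-right",J(ray("top",unpix((566,55),"top"),.02)),J(ray("top",unpix((650,532),"top"),.02)))
q=quad(p)
C=[ray("top",unpix(x,"top"),z) for x,z in zip(q,(.035,.035,.044,.044))]
for c in C: print("plate corner jig",J(c),c)
print("centre",J(np.mean(C,0)))
for x in((287,336),(427,319)): print("hole",J(ray("top",unpix(x,"top"),.0405)))
sc=cv2.imread("pics/scene0.png")
print("scene fence mark",J(ray("scene",unpix((662,371),"scene"),.042)),"outline",J(ray("scene",unpix((237,546),"scene"),.02)),"holes",J(ray("scene",unpix((304,278),"scene"),.0405)),J(ray("scene",unpix((484,291),"scene"),.0405)))
s=robot.get_state();R=Rn.from_quat(np.roll(s["ee_rot"],-1)).as_matrix();print(R, s["ee_pos"])
E
```

```text
jig yaw 11.418708416216221 origin [0.6289 0.093 ]
outline corner (85,-75)? [ 87.3007 -76.7616] fence mark x15? [15.4759 86.7512] bed mark x15? [  15.2695 -114.6172]
bed corners far-right(110,-110/150), near-right [ 105.8515 -150.4561] [-150.5892 -147.5161]
plate corner jig [-125.6113  -86.2806] [ 0.5228 -0.0164  0.035 ]
plate corner jig [-118.4366   62.7697] [0.5004 0.1311 0.035 ]
plate corner jig [50.1338 53.6198] [0.6674 0.1555 0.044 ]
plate corner jig [ 43.956  -95.5331] [0.6909 0.0081 0.044 ]
centre [-37.4895 -16.3561]
hole [-20.4662  18.587 ]
hole [-24.2472 -53.252 ]
scene fence mark [16.4253 87.8306] outline [ 86.9105 -75.5451] holes [-23.4094 -52.3344] [-19.6899  19.4306]
[[ 0.4275 -0.0007  0.904 ]
 [-0.904   0.0019  0.4275]
 [-0.002  -1.      0.0002]] [ 0.267  -0.5642  0.1911]
```

The measurements agree to about 2 mm. Jig yaw is 11.4° and its origin is at (0.629, 0.093). The plate centre is at jig (-37, -16) mm, turned -2.8° from the jig. First I move over the plate's right side with the fingers shut.

Emit:
send_rows(plan=[{"delta_rot": [0, 0.3, 0], "slide": [-0.7, 0, 1.2], "jaw": 0}, {"delta_rot": [0, 0.6, 0], "slide": [-1.4, 0, 2.4], "jaw": 0}, {"delta_rot": [0, 0.9, 0], "slide": [-2.1, 0, 3.6], "jaw": 0}, {"delta_rot": [0, 1.2, 0], "slide": [-2.8, 0, 4.8], "jaw": 0}, {"delta_rot": [0, 1.5, 0], "slide": [-3.5, 0, 6.0], "jaw": 0}, {"delta_rot": [0, 1.8, 0], "slide": [-4.2, 0, 7.2], "jaw": 0}, {"delta_rot": [0, 2.1, 0], "slide": [-4.9, 0, 8.4], "jaw": 0}, {"delta_rot": [0, 2.31, 0], "slide": [-5.6, 0, 9.6], "jaw": 0}, {"delta_rot": [0, 2.31, 0], "slide": [-6.3, 0, 10.8], "jaw": 0}, {"delta_rot": [0, 2.31, 0], "slide": [-7.0, 0, 12.0], "jaw": 0}, {"delta_rot": [0, 2.31, 0], "slide": [-7.7, 0, 13.2], "jaw": 0}, {"delta_rot": [0, 2.31, 0], "slide": [-8.4, 0, 14.4], "jaw": 0}])

```text
clock: 1.1
ee_pos: [0.5498, -0.1501, 0.1913]
ee_rot: [0.548, -0.547, 0.448, -0.447]
wrist_force: [1.1, -0.5, 0.3]
width: -0.0001
```

```bash
cat >> h.py <<'E'
YAW=np.radians(11.4);O=np.array([.6289,.0930]);EX=np.array([np.cos(YAW),np.sin(YAW)]);EY=np.array([-EX[1],EX[0]])
def jig(X): return np.array([(X[:2]-O)@EX,(X[:2]-O)@EY])*1000
def st(target=None):
    s=robot.get_state();R=Rn.from_quat(np.roll(s["ee_rot"],-1)).as_matrix()
    print("t %.2f pos"%s["clock"],s["ee_pos"].round(4),"jig",jig(s["ee_pos"]).round(1),"z axis yaw",np.degrees(np.arctan2(R[1,2],R[0,2])).round(2),"tool y",R[:,1].round(3),"F jig",round(float(s["wrist_force"][:2]@EX),2),round(float(s["wrist_force"][:2]@EY),2),round(float(s["wrist_force"][2]),2),"w",round(s["width"],4))
    if target is not None:
        T=np.r_[O+EX*target[0]/1e3+EY*target[1]/1e3,target[2]/1e3]
        print("slide units",(R.T@(T-s["ee_pos"])/.03).round(2),"ry units",round(float((np.degrees(np.arctan2(R[1,2],R[0,2]))-11.4)/6),2))
E
python3 -c "
from h import *
st((-25,-125,90))"
```

```text
t 1.10 pos [ 0.5498 -0.1501  0.1913] jig [-125.6 -222.7] z axis yaw 11.46 tool y [-0.001  0.002 -1.   ] F jig 1.02 -0.76 0.26 w -0.0001
slide units [-3.25  3.38  3.36] ry units 0.01
```

Emit:
send_rows(plan=[{"delta_rot": [0, 0, 0], "slide": [-0.8, 0.5, 0.8], "jaw": 0}, {"delta_rot": [0, 0, 0], "slide": [-1.6, 1.0, 1.6], "jaw": 0}, {"delta_rot": [0, 0, 0], "slide": [-2.4, 1.7, 2.5], "jaw": 0}, {"delta_rot": [0, 0, 0], "slide": [-3.25, 2.5, 3.36], "jaw": 0}, {"delta_rot": [0, 0, 0], "slide": [-3.25, 3.38, 3.36], "jaw": 0}, {"delta_rot": [0, 0, 0], "slide": [-3.25, 3.38, 3.36], "jaw": 0}, {"delta_rot": [0, 0, 0], "slide": [-3.25, 3.38, 3.36], "jaw": 0}])

```text
clock: 1.68
ee_pos: [0.6265, -0.0337, 0.0877]
ee_rot: [-0.547, 0.549, -0.45, 0.445]
wrist_force: [0.7, 0.6, 1.3]
width: -0.0001
```

```bash
python3 -c "
from h import *
st((-25,-125,26))
for n in ROI: cv2.imwrite(f'pics/{n}1.png',up(read_camera(n),n))"
```

```text
t 1.68 pos [ 0.6265 -0.0337  0.0877] jig [ -27.4 -123.7] z axis yaw 11.5 tool y [-0.007  0.003 -1.   ] F jig 0.79 0.5 1.34 w -0.0001
slide units [0.05 2.06 0.09] ry units 0.02
```

View pics/scene1.png

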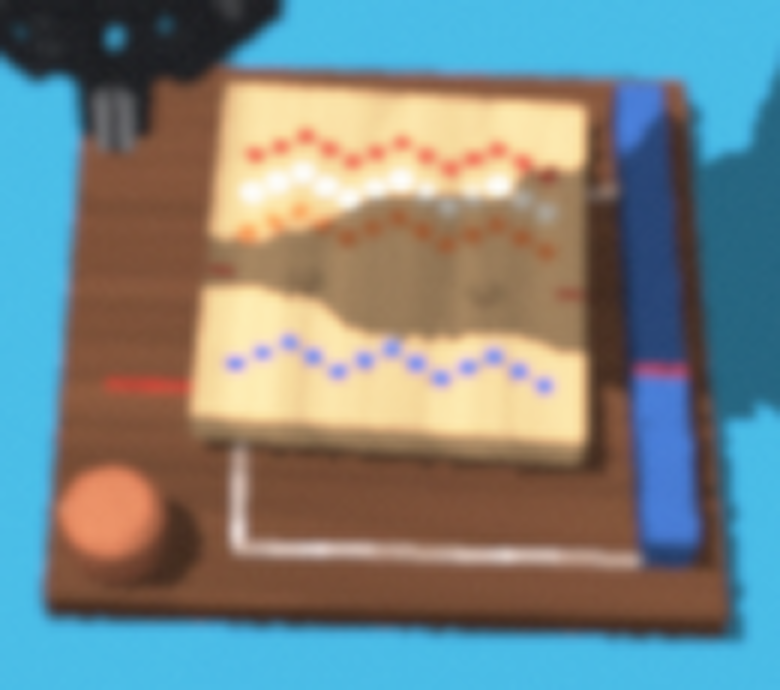

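The shut fingers hang right of the plate, with the tip at crop (115,145). The plate hasn't moved. I go down beside it.

Emit:
send_rows(plan=[{"delta_rot": [0, 0, 0], "slide": [0.05, 0.8, 0.09], "jaw": 0}, {"delta_rot": [0, 0, 0], "slide": [0.05, 1.5, 0.09], "jaw": 0}, {"delta_rot": [0, 0, 0], "slide": [0.05, 2.06, 0.09], "jaw": 0}, {"delta_rot": [0, 0, 0], "slide": [0.05, 2.06, 0.09], "jaw": 0}, {"delta_rot": [0, 0, 0], "slide": [0.05, 2.06, 0.09], "jaw": 0}, {"delta_rot": [0, 0, 0], "slide": [0.05, 2.06, 0.09], "jaw": 0}])

```text
clock: 2.28
ee_pos: [0.6338, -0.0371, 0.0318]
ee_rot: [0.548, -0.546, 0.448, -0.449]
wrist_force: [0.1, -0.2, 0.2]
width: -0.0003
```

```bash
python3 -c "
from h import *
st((-25,-108,26))"
```

```text
t 2.28 pos [ 0.6338 -0.0371  0.0318] jig [ -20.9 -128.5] z axis yaw 11.34 tool y [ 0.003  0.001 -1.   ] F jig 0.02 -0.24 0.2 w -0.0003
slide units [-0.68  0.19 -0.14] ry units -0.01
```

Emit:
send_rows(plan=[{"delta_rot": [0, 0, 0], "slide": [-0.1, 0.19, -0.14], "jaw": 0}, {"delta_rot": [0, 0, 0], "slide": [-0.2, 0.19, -0.14], "jaw": 0}, {"delta_rot": [0, 0, 0], "slide": [-0.3, 0.19, -0.14], "jaw": 0}, {"delta_rot": [0, 0, 0], "slide": [-0.4, 0.19, -0.14], "jaw": 0}, {"delta_rot": [0, 0, 0], "slide": [-0.5, 0.19, -0.14], "jaw": 0}, {"delta_rot": [0, 0, 0], "slide": [-0.6, 0.19, -0.14], "jaw": 0}, {"delta_rot": [0, 0, 0], "slide": [-0.7, 0.19, -0.14], "jaw": 0}, {"delta_rot": [0, 0, 0], "slide": [-0.7, 0.19, -0.14], "jaw": 0}])

```text
clock: 2.95
ee_pos: [0.6254, -0.0165, 0.026]
ee_rot: [0.548, -0.546, 0.448, -0.448]
wrist_force: [0.3, -0.0, 0.1]
width: -0.0003
```

```bash
python3 -c "
from h import *
st((-25,-100,26))
for n in ROI: cv2.imwrite(f'pics/{n}2.png',up(read_camera(n),n))
st((-25,-100,26))"
```

```text
t 2.95 pos [ 0.6254 -0.0165  0.026 ] jig [ -25.1 -106.7] z axis yaw 11.38 tool y [ 0.003  0.001 -1.   ] F jig 0.3 -0.09 0.1 w -0.0003
slide units [-0.22  0.    0.  ] ry units -0.0
t 3.05 pos [ 0.6256 -0.0171  0.026 ] jig [ -25.  -107.3] z axis yaw 11.36 tool y [ 0.003  0.001 -1.   ] F jig 0.54 -0.23 0.18 w -0.0001
slide units [-0.24  0.    0.  ] ry units -0.01
```

View pics/scene2.png

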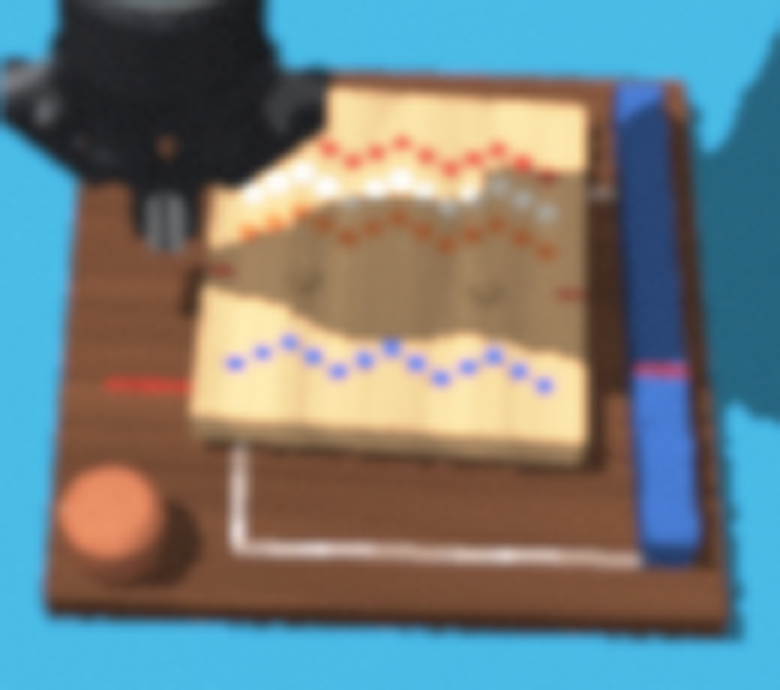

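The finger at crop (165,220) is about to touch the plate's right edge, and the plate hasn't moved. I push slowly toward the fence.

Emit:
send_rows(plan=[{"delta_rot": [0, 0, 0], "slide": [-0.05, 0, 0], "jaw": 0}, {"delta_rot": [0, 0, 0], "slide": [-0.1, 0, 0], "jaw": 0}, {"delta_rot": [0, 0, 0], "slide": [-0.15, 0, 0], "jaw": 0}, {"delta_rot": [0, 0, 0], "slide": [-0.2, 0, 0], "jaw": 0}, {"delta_rot": [0, 0, 0], "slide": [-0.25, 0, 0], "jaw": 0}, {"delta_rot": [0, 0, 0], "slide": [-0.3, 0, 0], "jaw": 0}, {"delta_rot": [0, 0, 0], "slide": [-0.3, 0, 0], "jaw": 0}, {"delta_rot": [0, 0, 0], "slide": [-0.3, 0, 0], "jaw": 0}])

```text
clock: 3.72
ee_pos: [0.6238, -0.0081, 0.026]
ee_rot: [0.548, -0.546, 0.447, -0.449]
wrist_force: [0.0, 0.7, 0.3]
width: -0.0001
```

```bash
cat > look.py <<'E'
import sys
from h import *
k=sys.argv[1]
for n in ROI:
    im=read_camera(n);u=up(im,n);f,p=masks(u);cv2.imwrite(f'pics/{n}{k}.png',u)
st(eval(sys.argv[2]) if len(sys.argv)>2 else None)
E
python3 look.py 3 "(-25,-92,26)"
```

```text
t 3.82 pos [ 0.6239 -0.0083  0.0261] jig [-25.  -98.3] z axis yaw 11.36 tool y [ 0.003  0.001 -1.   ] F jig 0.55 0.09 -0.08 w -0.0003
slide units [-0.21  0.   -0.  ] ry units -0.01
```

View pics/scene3.png

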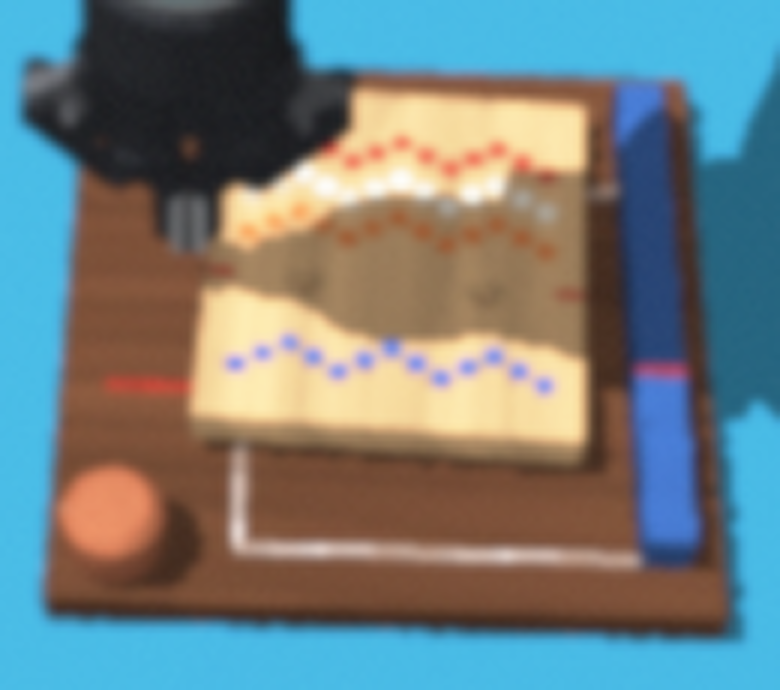

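No contact yet, because the finger tips are slimmer than I assumed (about 8 mm to the side of the TCP). I keep pushing.

Emit:
send_rows(plan=[{"delta_rot": [0, 0, 0], "slide": [-0.05, 0, 0], "jaw": 0}, {"delta_rot": [0, 0, 0], "slide": [-0.1, 0, 0], "jaw": 0}, {"delta_rot": [0, 0, 0], "slide": [-0.15, 0, 0], "jaw": 0}, {"delta_rot": [0, 0, 0], "slide": [-0.2, 0, 0], "jaw": 0}, {"delta_rot": [0, 0, 0], "slide": [-0.25, 0, 0], "jaw": 0}, {"delta_rot": [0, 0, 0], "slide": [-0.3, 0, 0], "jaw": 0}, {"delta_rot": [0, 0, 0], "slide": [-0.35, 0, 0], "jaw": 0}, {"delta_rot": [0, 0, 0], "slide": [-0.35, 0, 0], "jaw": 0}])

```text
clock: 4.48
ee_pos: [0.6217, 0.0024, 0.026]
ee_rot: [0.548, -0.546, 0.447, -0.449]
wrist_force: [-0.1, -1.0, 0.0]
width: 0.0002
```

```bash
python3 look.py 4 "(-25,-80,26)"
```

```text
t 4.58 pos [0.6218 0.0021 0.0261] jig [-25.  -87.7] z axis yaw 11.37 tool y [ 0.003  0.001 -1.   ] F jig 0.35 0.12 -0.69 w -0.0001
slide units [-0.26  0.   -0.  ] ry units -0.01
```

View pics/scene4.png

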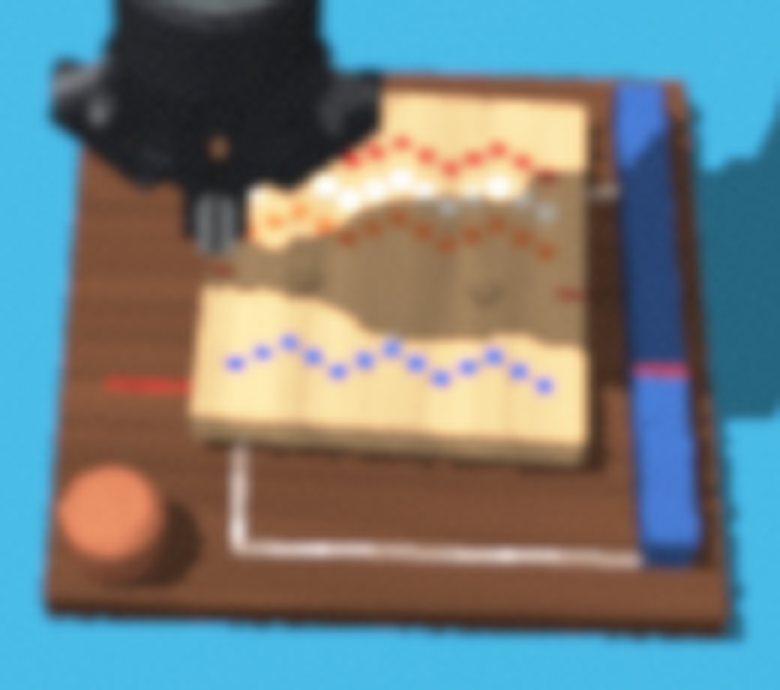

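```bash
python3 - <<'E'
from h import *
s=robot.get_state();X=s["ee_pos"]
for n in ROI:
    for z in (0,.02,.04): print(n,z,(( proj(n,X+[0,0,z])-ROI[n][:2]+.5)*S-.5).round(0))
E
```

```text
top 0 [493. 314.]
top 0.02 [494. 307.]
top 0.04 [494. 300.]
scene 0 [216. 292.]
scene 0.02 [216. 264.]
scene 0.04 [216. 235.]
```

View pics/top4.png

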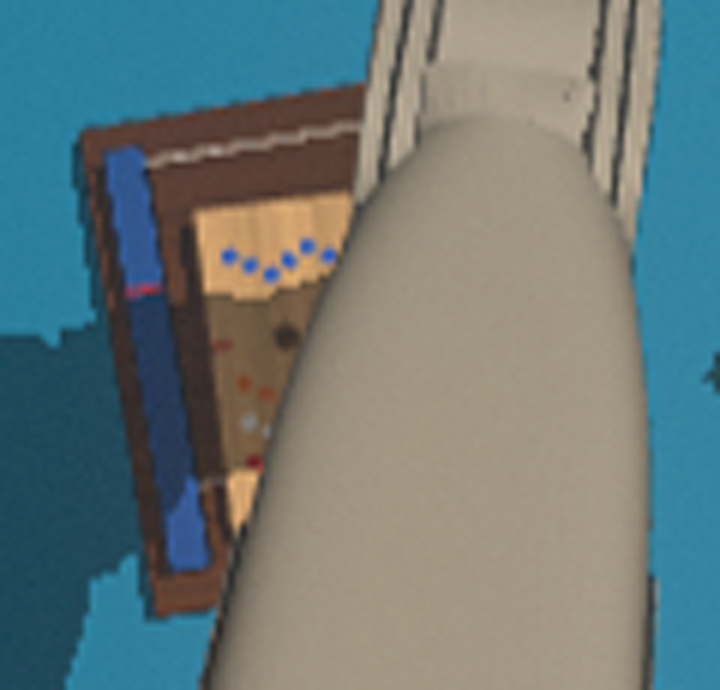

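```bash
python3 - <<'E'
from h import *
for X in([.6265,-.0337,.0877],[.6254,-.0165,.026],[.6238,-.0081,.026]):
  for dz in (0,.013,.026): print(X,dz,((proj("scene",np.array(X)+[0,0,dz])-ROI["scene"][:2]+.5)*S-.5).round(0))
im=cv2.imread("pics/scene4.png")[120:340,120:340];cv2.imwrite("pics/z4.png",cv2.resize(im,None,fx=2.7,fy=2.7))
E
```

```text
[0.6265, -0.0337, 0.0877] 0 [123. 195.]
[0.6265, -0.0337, 0.0877] 0.013 [122. 176.]
[0.6265, -0.0337, 0.0877] 0.026 [121. 155.]
[0.6254, -0.0165, 0.026] 0 [169. 291.]
[0.6254, -0.0165, 0.026] 0.013 [168. 273.]
[0.6254, -0.0165, 0.026] 0.026 [168. 254.]
[0.6238, -0.0081, 0.026] 0 [190. 292.]
[0.6238, -0.0081, 0.026] 0.013 [190. 273.]
[0.6238, -0.0081, 0.026] 0.026 [189. 255.]
```

View pics/z4.png

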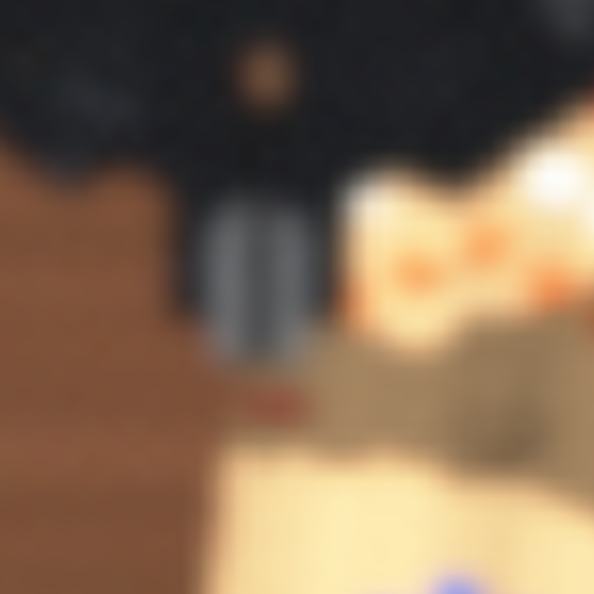

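The plate hasn't moved. The fingertip is at crop (216,255), but the reported TCP projects to (216,292), so the real tip is about 26 mm above the reported TCP and was passing over the plate. I back off to the right, then go down in small steps, watching the force and the picture.

Emit:
send_rows(plan=[{"delta_rot": [0, 0, 0], "slide": [0.3, 0, 0], "jaw": 0}, {"delta_rot": [0, 0, 0], "slide": [0.6, 0, 0], "jaw": 0}, {"delta_rot": [0, 0, 0], "slide": [0.9, 0, 0], "jaw": 0}, {"delta_rot": [0, 0, 0], "slide": [1.2, 0, 0], "jaw": 0}, {"delta_rot": [0, 0, 0], "slide": [1.2, 0, 0], "jaw": 0}, {"delta_rot": [0, 0, 0], "slide": [1.2, 0, 0], "jaw": 0}])

```text
clock: 5.08
ee_pos: [0.6291, -0.0342, 0.026]
ee_rot: [0.548, -0.546, 0.448, -0.449]
wrist_force: [-0.2, 0.3, -0.4]
width: 0.0001
```

Emit:
send_rows(plan=[{"delta_rot": [0, 0, 0], "slide": [0, 0.07, 0], "jaw": 0}, {"delta_rot": [0, 0, 0], "slide": [0, 0.15, 0], "jaw": 0}, {"delta_rot": [0, 0, 0], "slide": [0, 0.2, 0], "jaw": 0}, {"delta_rot": [0, 0, 0], "slide": [0, 0.2, 0], "jaw": 0}])

```text
clock: 5.42
ee_pos: [0.6284, -0.0338, 0.0194]
ee_rot: [0.548, -0.546, 0.448, -0.449]
wrist_force: [0.5, 0.3, 0.0]
width: 0.0002
```

```bash
python3 look.py 5 "(-25,-123,20)"; python3 - <<'E'
from h import *
X=robot.get_state()["ee_pos"]
for dz in(0,.026): print(((proj("scene",X+[0,0,dz])-ROI["scene"][:2]+.5)*S-.5).round(0))
E
```

```text
t 5.52 pos [ 0.6288 -0.0338  0.0198] jig [ -25.2 -124.3] z axis yaw 11.31 tool y [ 0.003  0.001 -1.   ] F jig 0.62 0.39 0.39 w -0.0001
slide units [-0.04 -0.01  0.01] ry units -0.02
[125. 298.]
[124. 262.]
```

View pics/scene5.png

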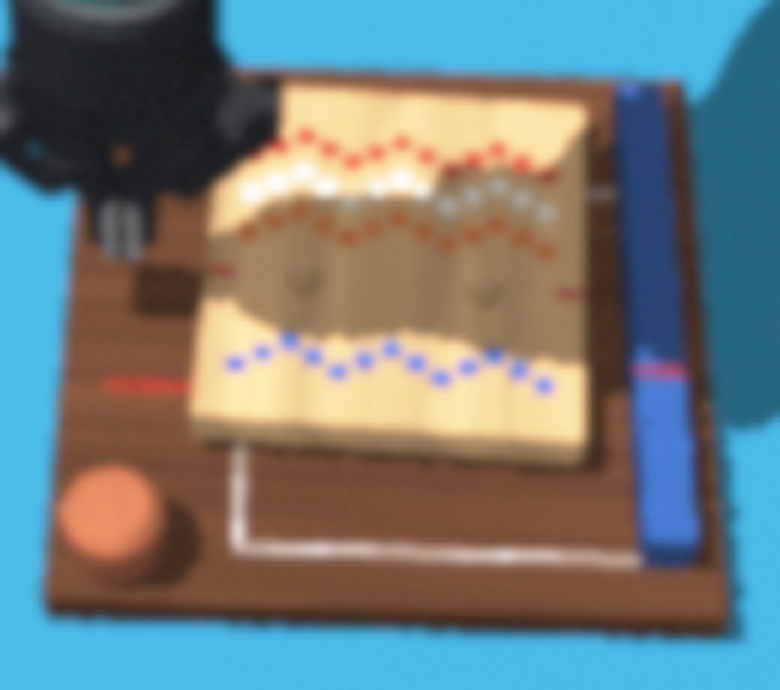

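The tip reads bed height (z = 0.0198) yet there is no contact force, and its shadow at (165,290) is detached from the tip at (120,258). So the reading is low by about 26 mm. I carry on down.

Emit:
send_rows(plan=[{"delta_rot": [0, 0, 0], "slide": [0, 0.1, 0], "jaw": 0}, {"delta_rot": [0, 0, 0], "slide": [0, 0.2, 0], "jaw": 0}, {"delta_rot": [0, 0, 0], "slide": [0, 0.3, 0], "jaw": 0}, {"delta_rot": [0, 0, 0], "slide": [0, 0.4, 0], "jaw": 0}, {"delta_rot": [0, 0, 0], "slide": [0, 0.4, 0], "jaw": 0}, {"delta_rot": [0, 0, 0], "slide": [0, 0.4, 0], "jaw": 0}])

```text
clock: 6.02
ee_pos: [0.6284, -0.0338, 0.0073]
ee_rot: [0.548, -0.546, 0.448, -0.449]
wrist_force: [-0.0, -0.5, 0.9]
width: -0.0002
```

```bash
python3 look.py 6 "(-25,-123,1)"; python3 - <<'E'
from h import *
X=robot.get_state()["ee_pos"]
for dz in(0,.026): print(((proj("scene",X+[0,0,dz])-ROI["scene"][:2]+.5)*S-.5).round(0))
im=cv2.imread("pics/scene6.png")[120:400,20:300];cv2.imwrite("pics/z6.png",cv2.resize(im,None,fx=2.1,fy=2.1))
E
```

```text
t 6.12 pos [ 0.6289 -0.0339  0.0078] jig [ -25.1 -124.4] z axis yaw 11.3 tool y [ 0.003  0.001 -1.   ] F jig -0.48 0.47 -0.14 w -0.0001
slide units [-0.05  0.23  0.  ] ry units -0.02
[126. 314.]
[124. 279.]
```

View pics/z6.png

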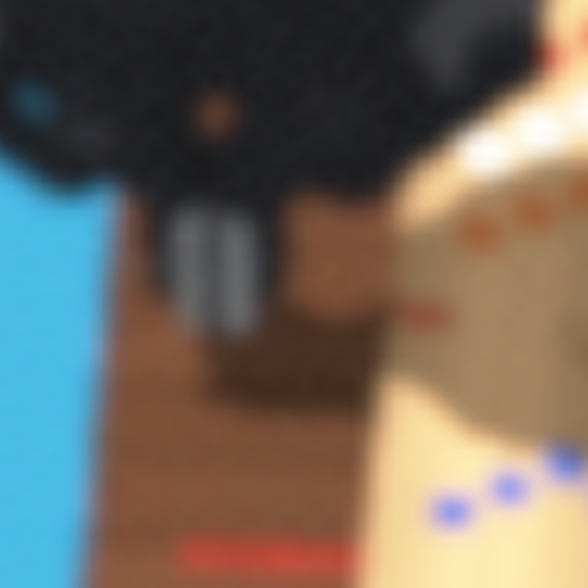

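The tip at crop (122,279) means a real tip height of about 34 mm. I go 8 mm lower, to about 26 mm, then push left.

Emit:
send_rows(plan=[{"delta_rot": [0, 0, 0], "slide": [0, 0.1, 0], "jaw": 0}, {"delta_rot": [0, 0, 0], "slide": [0, 0.2, 0], "jaw": 0}, {"delta_rot": [0, 0, 0], "slide": [0, 0.27, 0], "jaw": 0}, {"delta_rot": [0, 0, 0], "slide": [-0.15, 0.27, 0], "jaw": 0}, {"delta_rot": [0, 0, 0], "slide": [-0.3, 0.27, 0], "jaw": 0}, {"delta_rot": [0, 0, 0], "slide": [-0.45, 0.27, 0], "jaw": 0}, {"delta_rot": [0, 0, 0], "slide": [-0.6, 0.27, 0], "jaw": 0}, {"delta_rot": [0, 0, 0], "slide": [-0.75, 0.27, 0], "jaw": 0}, {"delta_rot": [0, 0, 0], "slide": [-0.8, 0.27, 0], "jaw": 0}, {"delta_rot": [0, 0, 0], "slide": [-0.8, 0.27, 0], "jaw": 0}])

```text
clock: 6.95
ee_pos: [0.6241, -0.0097, -0.0002]
ee_rot: [0.548, -0.546, 0.448, -0.449]
wrist_force: [0.4, -0.3, -0.5]
width: 0.0001
```

```bash
python3 look.py 7 "(-25,-90,0)"
```

```text
t 7.05 pos [ 6.243e-01 -1.030e-02 -2.000e-04] jig [ -24.9 -100.3] z axis yaw 11.31 tool y [ 0.003  0.001 -1.   ] F jig -0.14 -0.36 0.23 w -0.0002
slide units [-0.34 -0.01 -0.  ] ry units -0.01
```

View pics/scene7.png

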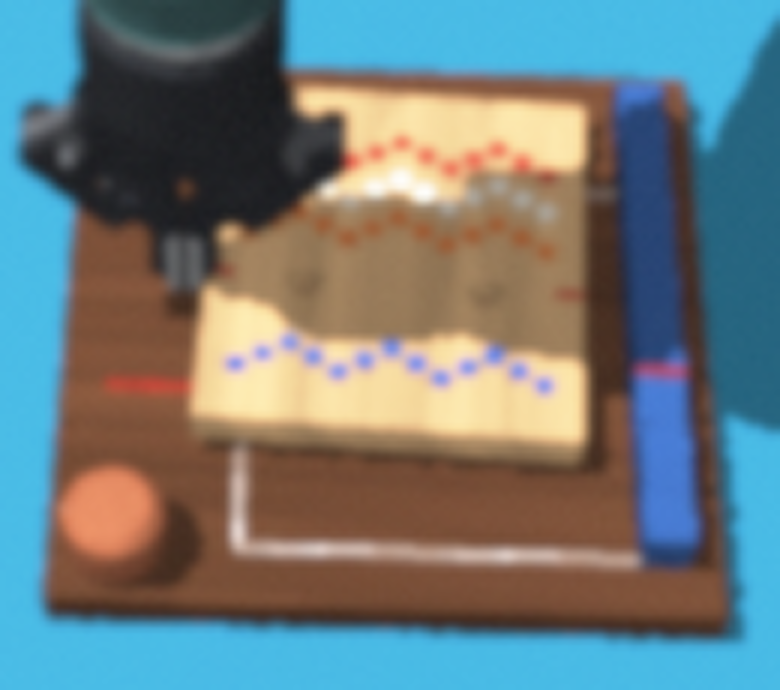

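The fingertip is now beside the plate's right edge, at crop (185,285). I push.

Emit:
send_rows(plan=[{"delta_rot": [0, 0, 0], "slide": [-0.05, 0, 0], "jaw": 0}, {"delta_rot": [0, 0, 0], "slide": [-0.1, 0, 0], "jaw": 0}, {"delta_rot": [0, 0, 0], "slide": [-0.15, 0, 0], "jaw": 0}, {"delta_rot": [0, 0, 0], "slide": [-0.2, 0, 0], "jaw": 0}, {"delta_rot": [0, 0, 0], "slide": [-0.25, 0, 0], "jaw": 0}, {"delta_rot": [0, 0, 0], "slide": [-0.3, 0, 0], "jaw": 0}, {"delta_rot": [0, 0, 0], "slide": [-0.35, 0, 0], "jaw": 0}, {"delta_rot": [0, 0, 0], "slide": [-0.35, 0, 0], "jaw": 0}])

```text
clock: 7.72
ee_pos: [0.6222, 0.0004, -0.0002]
ee_rot: [0.548, -0.546, 0.448, -0.449]
wrist_force: [1.1, -0.7, -0.3]
width: 0.0
```

```bash
python3 look.py 8 "(-25,-80,0)"
```

```text
t 7.82 pos [ 6.222e-01  3.000e-04 -2.000e-04] jig [-24.9 -89.5] z axis yaw 11.33 tool y [ 0.003  0.001 -1.   ] F jig 0.27 -0.61 -0.12 w 0.0003
slide units [-0.32 -0.01 -0.  ] ry units -0.01
```

View pics/scene8.png

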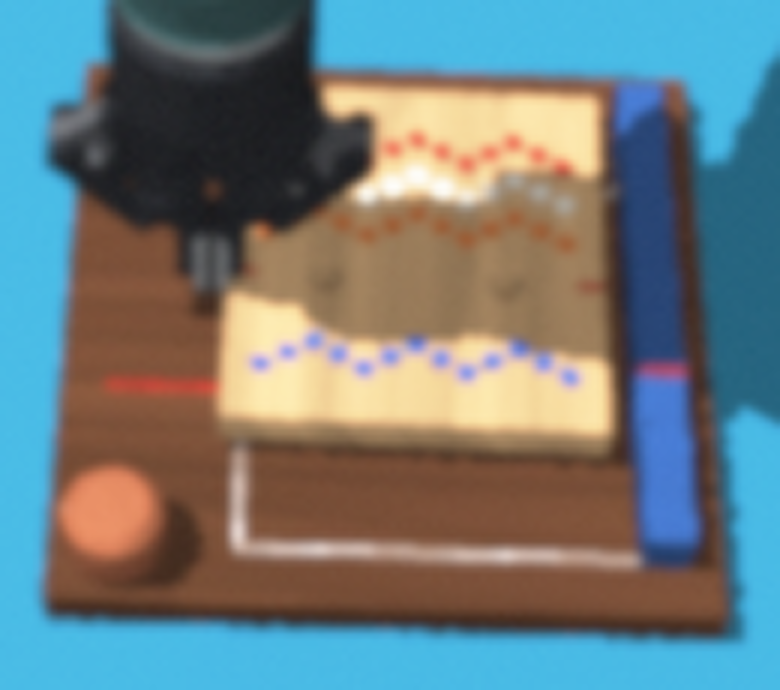

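The plate slides and turns as intended. Its left edge is now about crop x 605–612, close to the fence. I finish the sideways push gently.

Emit:
send_rows(plan=[{"delta_rot": [0, 0, 0], "slide": [-0.04, 0, 0], "jaw": 0}, {"delta_rot": [0, 0, 0], "slide": [-0.08, 0, 0], "jaw": 0}, {"delta_rot": [0, 0, 0], "slide": [-0.12, 0, 0], "jaw": 0}, {"delta_rot": [0, 0, 0], "slide": [-0.16, 0, 0], "jaw": 0}, {"delta_rot": [0, 0, 0], "slide": [-0.2, 0, 0], "jaw": 0}, {"delta_rot": [0, 0, 0], "slide": [-0.2, 0, 0], "jaw": 0}])

```text
clock: 8.32
ee_pos: [0.6209, 0.0066, -0.0002]
ee_rot: [0.548, -0.546, 0.448, -0.449]
wrist_force: [-0.7, -0.8, 1.0]
width: 0.0005
```

```bash
python3 look.py 9 "(-25,-80,0)"
```

```text
t 8.42 pos [ 6.209e-01  6.500e-03 -2.000e-04] jig [-24.9 -83.2] z axis yaw 11.34 tool y [ 0.003  0.002 -1.   ] F jig 0.31 -0.56 0.14 w -0.0001
slide units [-0.11 -0.01 -0.  ] ry units -0.01
```

View pics/scene9.png

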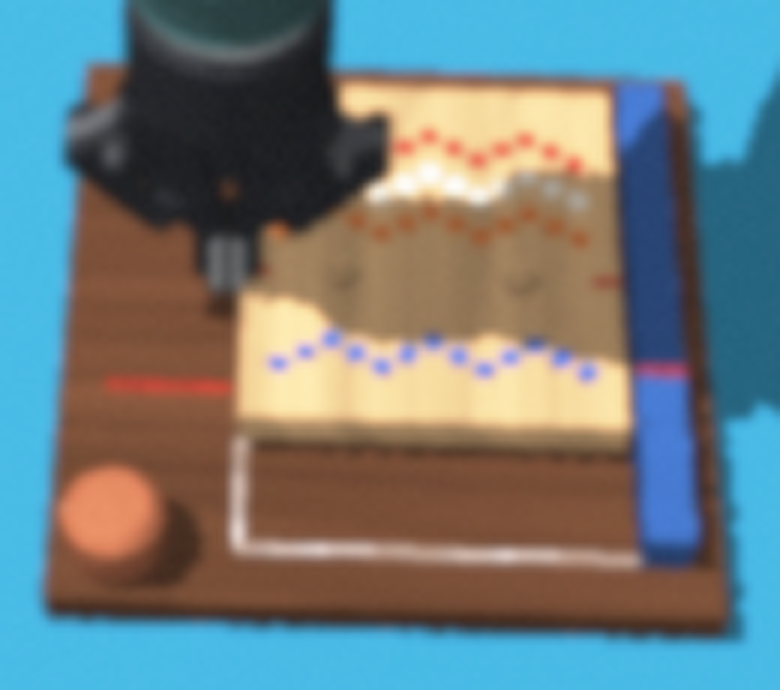

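View pics/top9.png

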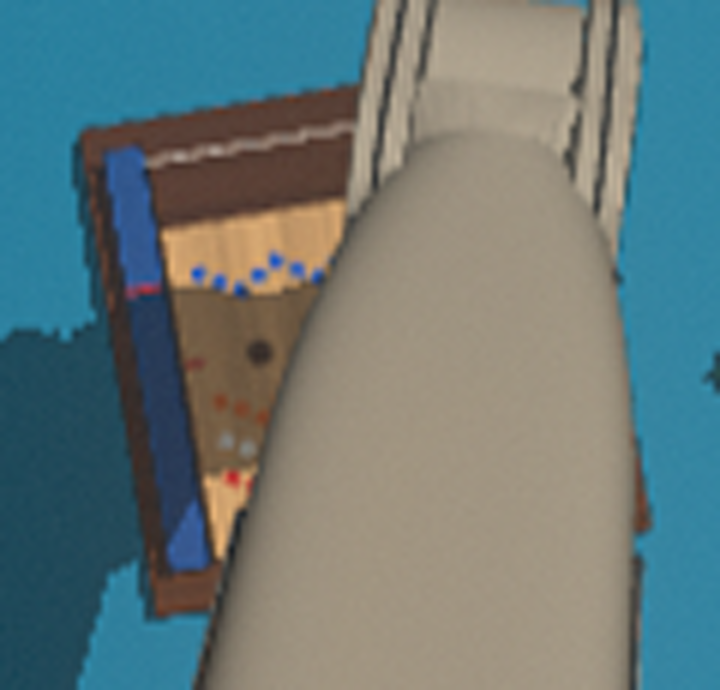

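The plate is square to the fence with barely a gap. I press until I feel contact.

Emit:
send_rows(plan=[{"delta_rot": [0, 0, 0], "slide": [-0.03, 0, 0], "jaw": 0}, {"delta_rot": [0, 0, 0], "slide": [-0.05, 0, 0], "jaw": 0}, {"delta_rot": [0, 0, 0], "slide": [-0.07, 0, 0], "jaw": 0}, {"delta_rot": [0, 0, 0], "slide": [-0.07, 0, 0], "jaw": 0}])

```text
clock: 8.75
ee_pos: [0.6204, 0.0086, -0.0002]
ee_rot: [0.548, -0.546, 0.448, -0.448]
wrist_force: [0.3, -2.0, -0.1]
width: 0.0002
```

```bash
python3 look.py 10 "(-25,-80,0)"
```

```text
t 8.85 pos [ 6.205e-01  8.600e-03 -2.000e-04] jig [-24.9 -81. ] z axis yaw 11.34 tool y [ 0.003  0.002 -1.   ] F jig -0.63 -0.2 -1.1 w 0.0001
slide units [-0.03 -0.01 -0.  ] ry units -0.01
```

View pics/top10.png

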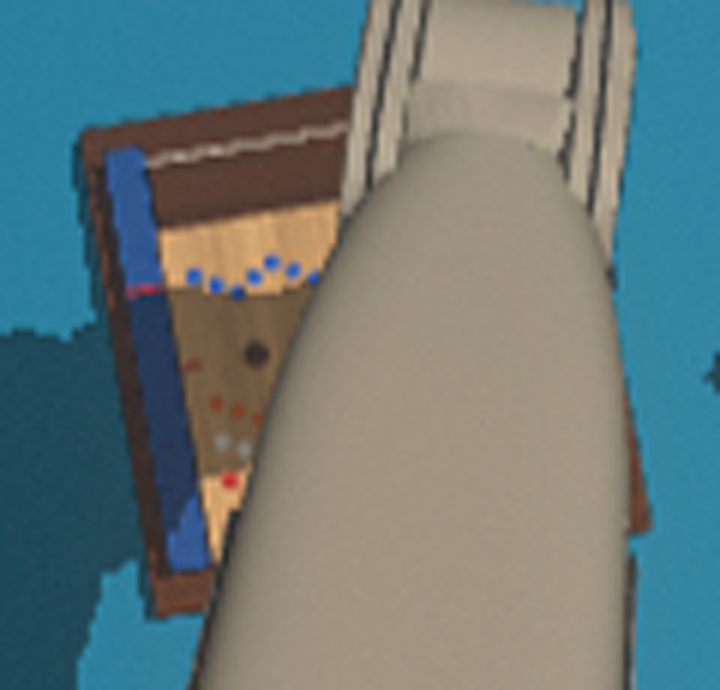

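Emit:
send_rows(plan=[{"delta_rot": [0, 0, 0], "slide": [-0.03, 0, 0], "jaw": 0}, {"delta_rot": [0, 0, 0], "slide": [-0.05, 0, 0], "jaw": 0}, {"delta_rot": [0, 0, 0], "slide": [-0.06, 0, 0], "jaw": 0}])

```text
clock: 9.1
ee_pos: [0.6201, 0.0098, -0.0002]
ee_rot: [0.548, -0.546, 0.448, -0.449]
wrist_force: [0.2, -2.6, -0.1]
width: 0.0007
```

```bash
python3 look.py 11 "(-25,-80,0)"
```

```text
t 9.20 pos [ 6.2e-01  9.8e-03 -2.0e-04] jig [-25.1 -79.8] z axis yaw 11.33 tool y [ 0.003  0.001 -1.   ] F jig -1.19 -3.02 -0.85 w -0.0003
slide units [ 0.01 -0.01  0.  ] ry units -0.01
```

View pics/top11.png

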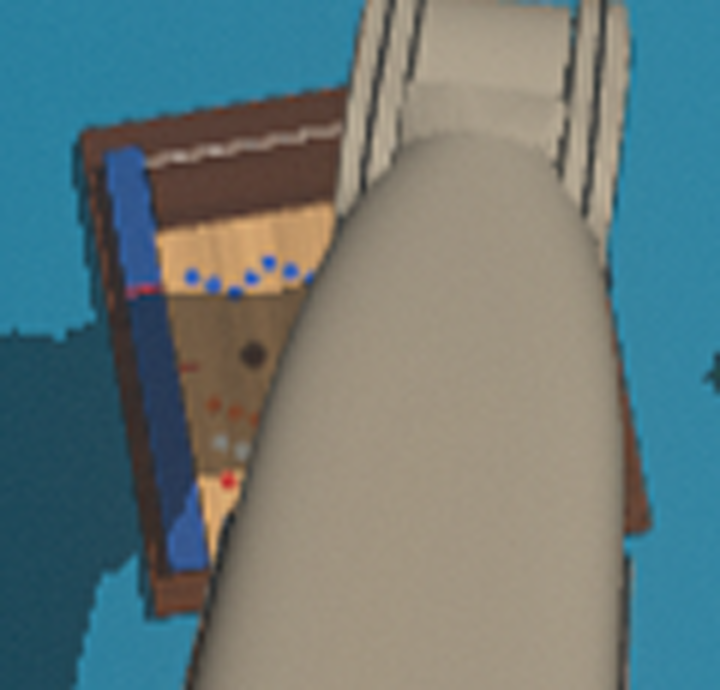

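View pics/scene11.png

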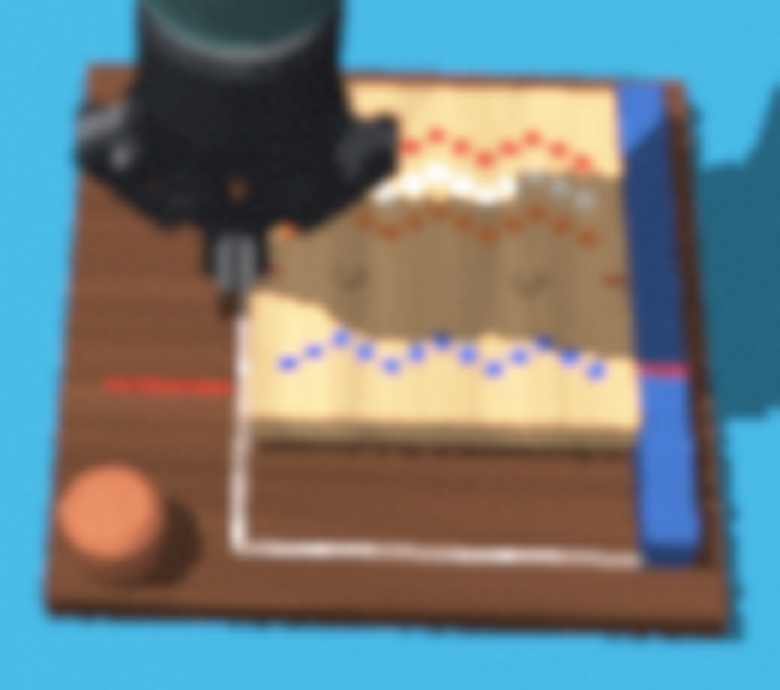

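The plate's edge now lies along the fence, and the finger feels about 3 N. I back off, rise, and go round to the near edge.

Emit:
send_rows(plan=[{"delta_rot": [0, 0, 0], "slide": [0.2, 0, 0], "jaw": 0}, {"delta_rot": [0, 0, 0], "slide": [0.5, 0, 0], "jaw": 0}, {"delta_rot": [0, 0, 0], "slide": [0.8, 0, 0], "jaw": 0}, {"delta_rot": [0, 0, 0], "slide": [0.8, -0.5, 0], "jaw": 0}, {"delta_rot": [0, 0, 0], "slide": [0.8, -1.3, 0], "jaw": 0}, {"delta_rot": [0, 0, 0], "slide": [0.8, -2.2, 0], "jaw": 0}, {"delta_rot": [0, 0, 0], "slide": [0.8, -2.7, 0], "jaw": 0}, {"delta_rot": [0, 0, 0], "slide": [0.3, -2.7, -0.8], "jaw": 0}, {"delta_rot": [0, 0, 0], "slide": [-0.2, -2.7, -1.7], "jaw": 0}, {"delta_rot": [0, 0, 0], "slide": [-0.8, -2.7, -2.6], "jaw": 0}, {"delta_rot": [0, 0, 0], "slide": [-1.5, -2.7, -3.5], "jaw": 0}, {"delta_rot": [0, 0, 0], "slide": [-2.0, -2.7, -4.5], "jaw": 0}])

```text
clock: 10.2
ee_pos: [0.4748, 0.0425, 0.0805]
ee_rot: [0.548, -0.546, 0.448, -0.449]
wrist_force: [0.3, -0.0, -0.3]
width: -0.0
```

```bash
python3 -c "
from h import *
st((-160,1,60))"
```

```text
t 10.20 pos [0.4748 0.0425 0.0805] jig [-161.  -19.] z axis yaw 11.31 tool y [ 0.003  0.002 -1.   ] F jig 0.24 -0.08 -0.26 w -0.0
slide units [-0.67  0.68  0.03] ry units -0.02
```

Emit:
send_rows(plan=[{"delta_rot": [0, 0, 0], "slide": [-0.4, 0.5, 0], "jaw": 0}, {"delta_rot": [0, 0, 0], "slide": [-0.67, 1.0, 0], "jaw": 0}, {"delta_rot": [0, 0, 0], "slide": [-0.67, 1.68, 0], "jaw": 0}, {"delta_rot": [0, 0, 0], "slide": [-0.67, 1.68, 0], "jaw": 0}, {"delta_rot": [0, 0, 0], "slide": [-0.67, 1.68, 0], "jaw": 0}])

```text
clock: 10.62
ee_pos: [0.4698, 0.0621, 0.0295]
ee_rot: [0.547, -0.546, 0.449, -0.448]
wrist_force: [0.2, -0.5, 0.5]
width: -0.0001
```

```bash
python3 look.py 12 "(-160,1,0)"; python3 - <<'E'
from h import *
X=robot.get_state()["ee_pos"]
for dz in(0,.026): print(((proj("scene",X+[0,0,dz])-ROI["scene"][:2]+.5)*S-.5).round(0))
im=read_camera("scene")
cv2.imwrite("pics/w12.png",cv2.resize(im[110:290,270:430],None,fx=3.2,fy=3.2,interpolation=cv2.INTER_CUBIC))
E
```

```text
t 10.72 pos [0.4721 0.062  0.031 ] jig [-159.9    0.6] z axis yaw 11.27 tool y [ 0.004  0.002 -1.   ] F jig -0.18 0.09 0.28 w -0.0003
slide units [-0.01  1.03 -0.01] ry units -0.02
[431.  32.]
[435.  -7.]
```

View pics/w12.png

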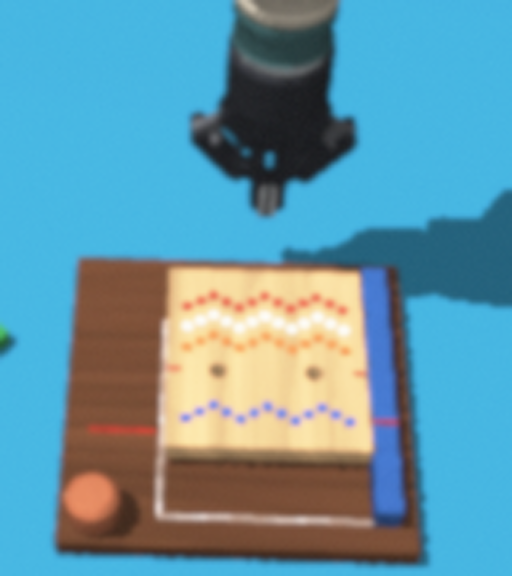

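View pics/top12.png

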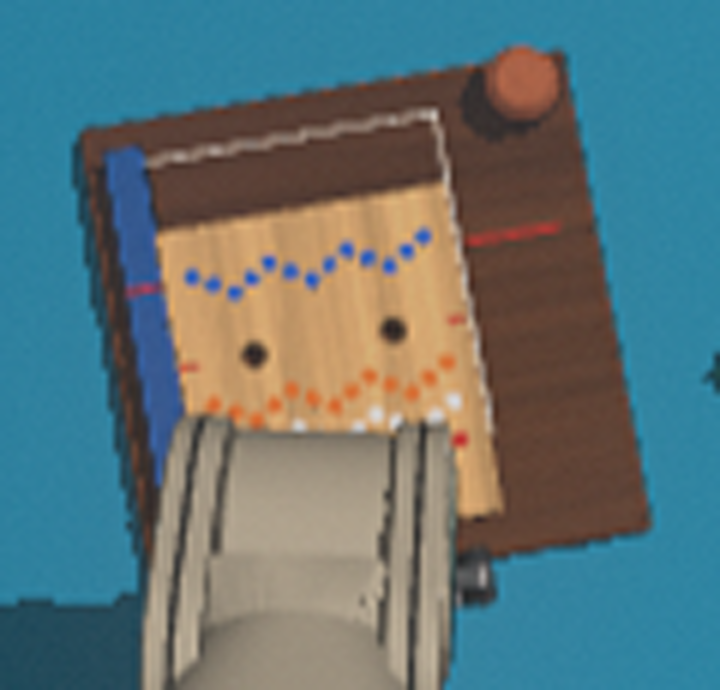

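Emit:
send_rows(plan=[{"delta_rot": [0, 0, 0], "slide": [0, 0.3, 0], "jaw": 0}, {"delta_rot": [0, 0, 0], "slide": [0, 0.6, 0], "jaw": 0}, {"delta_rot": [0, 0, 0], "slide": [0, 0.8, 0], "jaw": 0}, {"delta_rot": [0, 0, 0], "slide": [0, 1.0, 0], "jaw": 0}, {"delta_rot": [0, 0, 0], "slide": [0, 1.03, 0], "jaw": 0}, {"delta_rot": [0, 0, 0], "slide": [0, 1.03, 0], "jaw": 0}])

```text
clock: 11.27
ee_pos: [0.4717, 0.0621, -0.0005]
ee_rot: [0.548, -0.545, 0.448, -0.449]
wrist_force: [-0.5, -0.2, 0.0]
width: 0.0
```

```bash
python3 - <<'E'
from h import *
for x in((255,355),(393,330)): print("hole",jig(ray("top",unpix(x,"top"),.040)))
for x in((158,231),(441,183),(500,515)): print("corner",jig(ray("top",unpix(x,"top"),.040)))
im=read_camera("scene")
st((-140,1,0))
X=robot.get_state()["ee_pos"]
for dz in(0,.026): print(proj("scene",X+[0,0,dz]), ((proj("scene",X+[0,0,dz])-[310,140])*8).round())
cv2.imwrite("pics/w13.png",cv2.resize(im[140:210,310:400],None,fx=8,fy=8,interpolation=cv2.INTER_CUBIC))
E
```

```text
hole [-27.23998139  36.26892475]
hole [-26.7551563  -35.15984045]
corner [44.82008684 74.61358962]
corner [ 44.56715644 -72.64145003]
corner [-129.68793288  -72.28478434]
t 11.32 pos [ 4.722e-01  6.210e-02 -1.000e-04] jig [-159.7    0.6] z axis yaw 11.27 tool y [ 0.004  0.002 -1.   ] F jig -0.61 -0.16 -0.23 w 0.0001
slide units [-0.01  0.    0.66] ry units -0.02
[350.74537605 192.42429562] [326. 419.]
[351.36495038 186.21863956] [331. 370.]
```

View pics/w13.png

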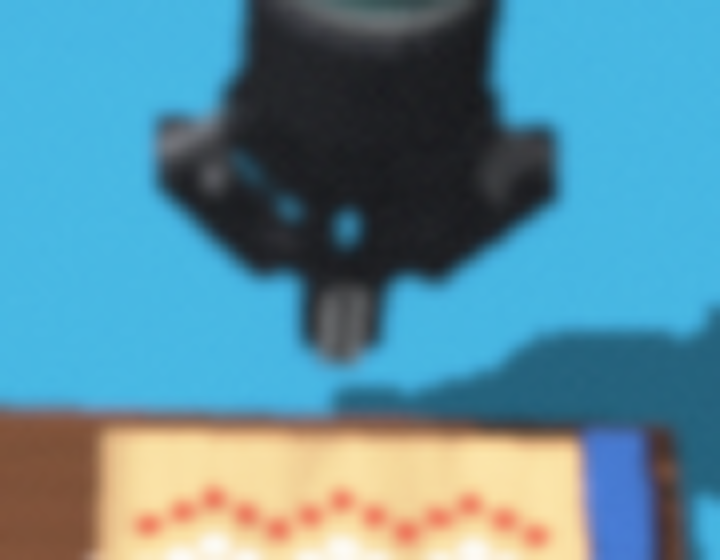

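The tip at crop (340,365) is about 27 mm real height. The plate lies square along the fence, with the holes at jig x -27 and y +36/-35, so it needs about 42 mm forward. I go down 1.5 mm and push forward.

Emit:
send_rows(plan=[{"delta_rot": [0, 0, 0], "slide": [0, 0.06, 0.15], "jaw": 0}, {"delta_rot": [0, 0, 0], "slide": [0, 0.06, 0.3], "jaw": 0}, {"delta_rot": [0, 0, 0], "slide": [0, 0.06, 0.45], "jaw": 0}, {"delta_rot": [0, 0, 0], "slide": [0, 0.06, 0.55], "jaw": 0}, {"delta_rot": [0, 0, 0], "slide": [0, 0.06, 0.65], "jaw": 0}, {"delta_rot": [0, 0, 0], "slide": [0, 0.06, 0.75], "jaw": 0}, {"delta_rot": [0, 0, 0], "slide": [0, 0.06, 0.85], "jaw": 0}, {"delta_rot": [0, 0, 0], "slide": [0, 0.06, 0.95], "jaw": 0}, {"delta_rot": [0, 0, 0], "slide": [0, 0.06, 1.05], "jaw": 0}, {"delta_rot": [0, 0, 0], "slide": [0, 0.06, 1.05], "jaw": 0}])

```text
clock: 12.15
ee_pos: [0.504, 0.0683, -0.0016]
ee_rot: [0.548, -0.545, 0.448, -0.449]
wrist_force: [-0.1, 0.3, 0.5]
width: -0.0003
```

```bash
python3 look.py 14 "(-96,1,-2)"
```

```text
t 12.25 pos [ 0.5031  0.0683 -0.0018] jig [-128.2    0.6] z axis yaw 11.28 tool y [ 0.004  0.002 -1.   ] F jig -0.69 -1.29 0.17 w 0.0002
slide units [-0.02  0.01  1.07] ry units -0.02
```

View pics/scene14.png

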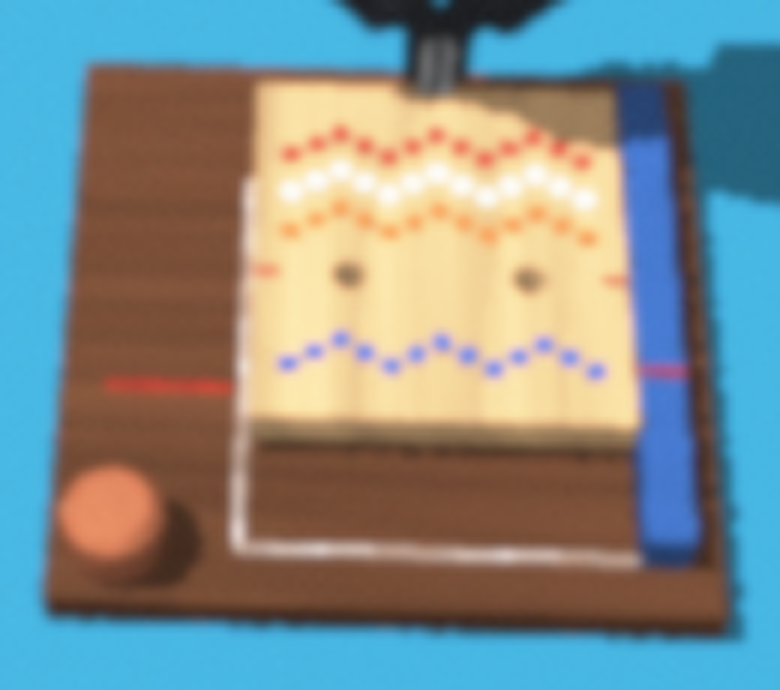

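View pics/top14.png

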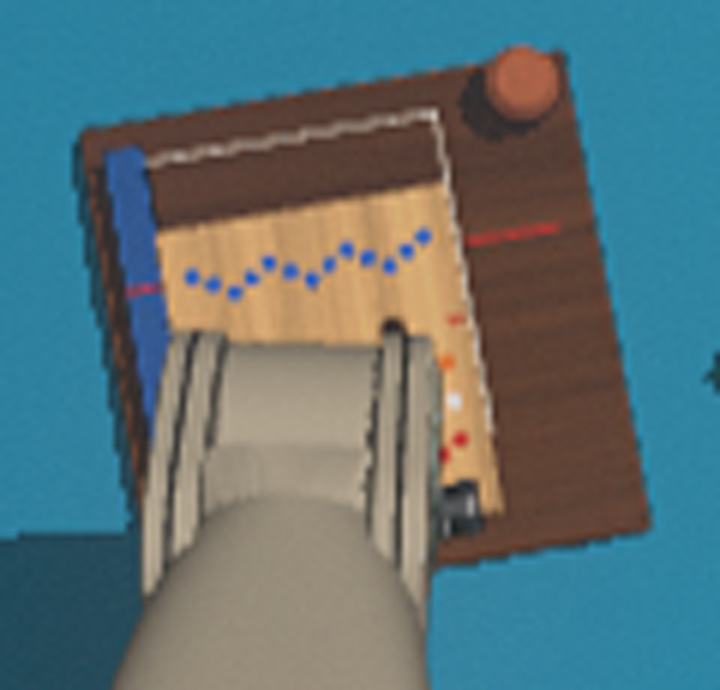

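The plate hasn't moved. The finger's front at crop (435,95) hides the plate's near top edge, so the tip is just riding over it. My height estimate missed the finger's depth, so the true offset is about 36 mm. I back off and feel downward for the bed.

Emit:
send_rows(plan=[{"delta_rot": [0, 0, 0], "slide": [0, 0, -0.3], "jaw": 0}, {"delta_rot": [0, 0, 0], "slide": [0, 0, -0.6], "jaw": 0}, {"delta_rot": [0, 0, 0], "slide": [0, 0, -0.7], "jaw": 0}, {"delta_rot": [0, 0, 0], "slide": [0, 0.1, -0.7], "jaw": 0}, {"delta_rot": [0, 0, 0], "slide": [0, 0.2, -0.7], "jaw": 0}, {"delta_rot": [0, 0, 0], "slide": [0, 0.27, -0.7], "jaw": 0}, {"delta_rot": [0, 0, 0], "slide": [0, 0.27, -0.7], "jaw": 0}])

```text
clock: 12.83
ee_pos: [0.4823, 0.0641, -0.0105]
ee_rot: [0.548, -0.545, 0.448, -0.449]
wrist_force: [-0.4, 0.0, -0.2]
width: -0.0002
```

Emit:
send_rows(plan=[{"delta_rot": [0, 0, 0], "slide": [0, 0.04, 0], "jaw": 0}, {"delta_rot": [0, 0, 0], "slide": [0, 0.08, 0], "jaw": 0}, {"delta_rot": [0, 0, 0], "slide": [0, 0.1, 0], "jaw": 0}, {"delta_rot": [0, 0, 0], "slide": [0, 0.1, 0], "jaw": 0}])

```text
clock: 13.17
ee_pos: [0.4823, 0.0642, -0.0137]
ee_rot: [0.548, -0.545, 0.448, -0.449]
wrist_force: [0.0, -0.2, 0.7]
width: -0.0002
```

```bash
python3 - <<'E'
from h import *
im=read_camera("scene")
st((-140,1,-17))
X=robot.get_state()["ee_pos"]
for dx in(0,.008,.011):
  for dz in (.026,.036,.04): print(dx,dz,((proj("scene",X+[dx*EX[0],dx*EX[1],dz])-[310,140])*8).round())
cv2.imwrite("pics/w15.png",cv2.resize(im[140:210,310:400],None,fx=8,fy=8,interpolation=cv2.INTER_CUBIC))
E
```

```text
t 13.22 pos [ 0.4823  0.0642 -0.0136] jig [-149.4    0.7] z axis yaw 11.27 tool y [ 0.003  0.002 -1.   ] F jig 0.05 0.11 1.3 w -0.0001
slide units [-0.01  0.12  0.31] ry units -0.02
0 0.026 [329. 421.]
0 0.036 [331. 401.]
0 0.04 [332. 394.]
0.008 0.026 [329. 440.]
0.008 0.036 [331. 421.]
0.008 0.04 [332. 413.]
0.011 0.026 [329. 447.]
0.011 0.036 [331. 428.]
0.011 0.04 [332. 420.]
```

View pics/w15.png

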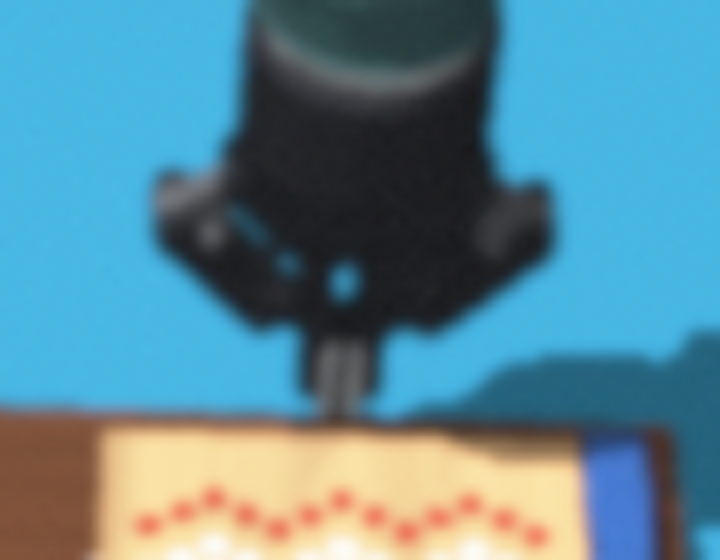

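The tip now ends at crop (338,416), about 26 mm real height and below the plate's top. I push forward.

Emit:
send_rows(plan=[{"delta_rot": [0, 0, 0], "slide": [0, 0.02, 0.1], "jaw": 0}, {"delta_rot": [0, 0, 0], "slide": [0, 0.02, 0.2], "jaw": 0}, {"delta_rot": [0, 0, 0], "slide": [0, 0.02, 0.3], "jaw": 0}, {"delta_rot": [0, 0, 0], "slide": [0, 0.02, 0.4], "jaw": 0}, {"delta_rot": [0, 0, 0], "slide": [0, 0.02, 0.5], "jaw": 0}, {"delta_rot": [0, 0, 0], "slide": [0, 0.02, 0.6], "jaw": 0}, {"delta_rot": [0, 0, 0], "slide": [0, 0.02, 0.7], "jaw": 0}, {"delta_rot": [0, 0, 0], "slide": [0, 0.02, 0.7], "jaw": 0}])

```text
clock: 13.88
ee_pos: [0.5036, 0.0684, -0.0141]
ee_rot: [0.548, -0.545, 0.448, -0.449]
wrist_force: [-1.0, -0.3, -0.2]
width: -0.0001
```

```bash
python3 look.py 16 "(-96,1,-14)"
```

```text
t 13.98 pos [ 0.5036  0.0684 -0.0141] jig [-127.7    0.6] z axis yaw 11.28 tool y [ 0.004  0.002 -1.   ] F jig 0.3 0.08 -0.59 w -0.0001
slide units [-0.01  0.    1.06] ry units -0.02
```

View pics/scene16.png

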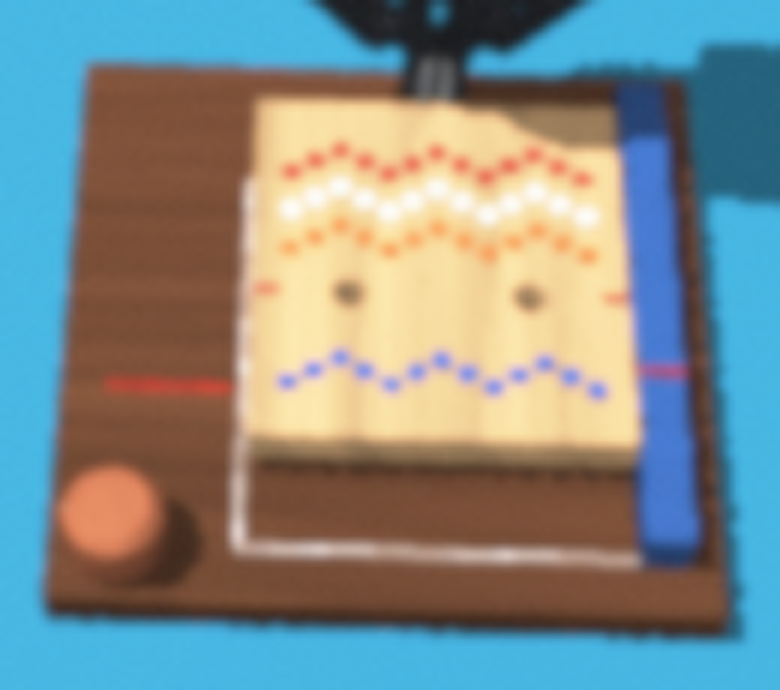

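It works: the plate moved about 9 mm and stays square against the fence. I continue.

Emit:
send_rows(plan=[{"delta_rot": [0, 0, 0], "slide": [0, 0, 0.08], "jaw": 0}, {"delta_rot": [0, 0, 0], "slide": [0, 0, 0.16], "jaw": 0}, {"delta_rot": [0, 0, 0], "slide": [0, 0, 0.24], "jaw": 0}, {"delta_rot": [0, 0, 0], "slide": [0, 0, 0.32], "jaw": 0}, {"delta_rot": [0, 0, 0], "slide": [0, 0, 0.4], "jaw": 0}, {"delta_rot": [0, 0, 0], "slide": [0, 0, 0.48], "jaw": 0}, {"delta_rot": [0, 0, 0], "slide": [0, 0, 0.56], "jaw": 0}, {"delta_rot": [0, 0, 0], "slide": [0, 0, 0.64], "jaw": 0}, {"delta_rot": [0, 0, 0], "slide": [0, 0, 0.72], "jaw": 0}, {"delta_rot": [0, 0, 0], "slide": [0, 0, 0.72], "jaw": 0}])

```text
clock: 14.82
ee_pos: [0.5257, 0.0727, -0.0139]
ee_rot: [0.549, -0.545, 0.448, -0.449]
wrist_force: [0.1, -0.2, -0.4]
width: 0.0
```

```bash
python3 look.py 17 "(-96,1,-14)"
```

```text
t 14.92 pos [ 0.5256  0.0727 -0.0138] jig [-105.3    0.5] z axis yaw 11.28 tool y [ 0.005  0.002 -1.   ] F jig 0.75 -0.03 0.33 w -0.0001
slide units [-0.02  0.01  0.31] ry units -0.02
```

View pics/scene17.png

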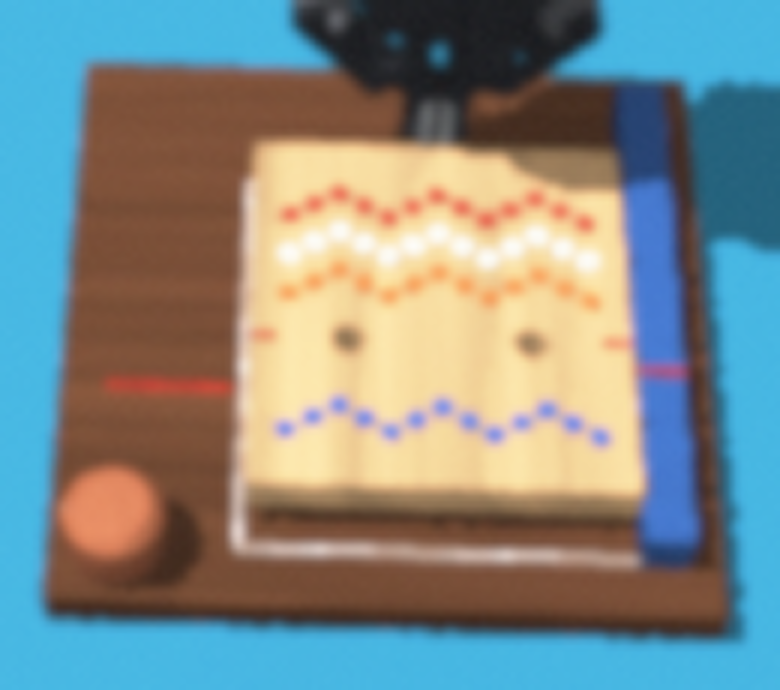

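Still aligned. The plate's red marks at row 338 are about 10 mm short of the jig's. Now slowly.

Emit:
send_rows(plan=[{"delta_rot": [0, 0, 0], "slide": [0, 0, 0.05], "jaw": 0}, {"delta_rot": [0, 0, 0], "slide": [0, 0, 0.1], "jaw": 0}, {"delta_rot": [0, 0, 0], "slide": [0, 0, 0.15], "jaw": 0}, {"delta_rot": [0, 0, 0], "slide": [0, 0, 0.2], "jaw": 0}, {"delta_rot": [0, 0, 0], "slide": [0, 0, 0.25], "jaw": 0}, {"delta_rot": [0, 0, 0], "slide": [0, 0, 0.25], "jaw": 0}])

```text
clock: 15.42
ee_pos: [0.5342, 0.0742, -0.0135]
ee_rot: [0.549, -0.544, 0.447, -0.45]
wrist_force: [-0.5, 0.3, 0.7]
width: -0.0004
```

```bash
python3 look.py 18 "(-96,1,-14)"
```

```text
t 15.52 pos [ 0.5338  0.0742 -0.0135] jig [-97.    0.4] z axis yaw 11.28 tool y [ 0.007  0.003 -1.   ] F jig 0.7 -0.21 0.93 w -0.0001
slide units [-0.02  0.02  0.03] ry units -0.02
```

View pics/scene18.png

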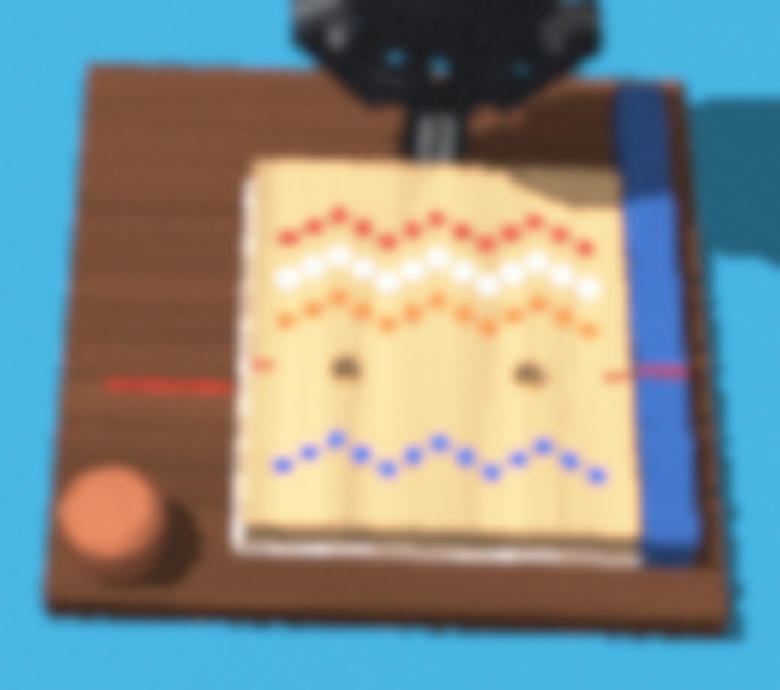

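The plate seems to have dropped: its front face now stands on the outline at rows 540–550, and its mark is level with the fence mark at row ~373. I push slightly further to feel for the hard stop.

Emit:
send_rows(plan=[{"delta_rot": [0, 0, 0], "slide": [0, 0, 0.04], "jaw": 0}, {"delta_rot": [0, 0, 0], "slide": [0, 0, 0.07], "jaw": 0}, {"delta_rot": [0, 0, 0], "slide": [0, 0, 0.1], "jaw": 0}])

```text
clock: 15.77
ee_pos: [0.5358, 0.0746, -0.0136]
ee_rot: [0.548, -0.545, 0.448, -0.449]
wrist_force: [-2.9, -0.8, 1.6]
width: 0.0002
```

```bash
python3 look.py 19 "(-96,1,-14)"
```

```text
t 15.87 pos [ 0.536   0.0747 -0.0136] jig [-94.7   0.4] z axis yaw 11.28 tool y [ 0.005  0.002 -1.   ] F jig -2.42 0.08 3.13 w -0.0
slide units [-0.02  0.01 -0.04] ry units -0.02
```

View pics/scene19.png

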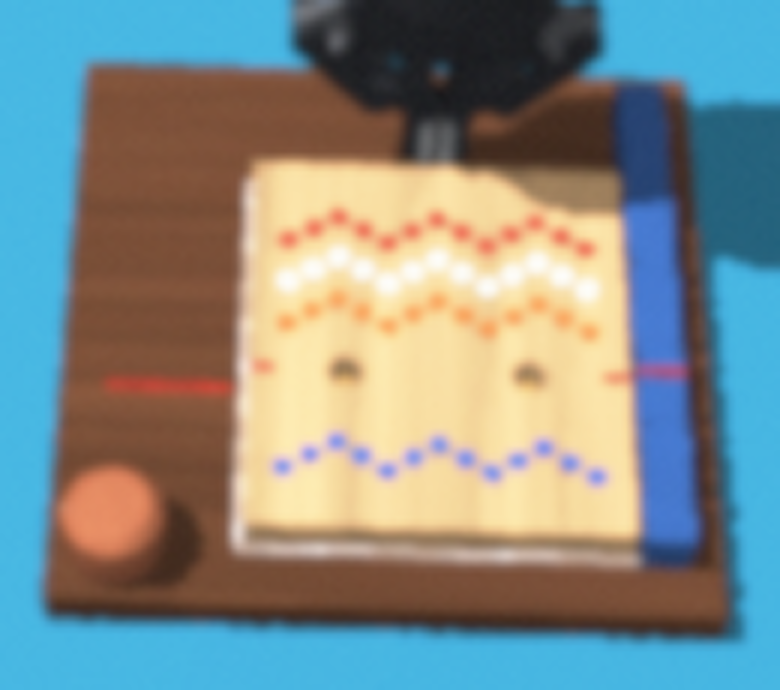

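I push forward another 2 mm. The plate moves under 1 mm and the force rises, so it's at a stop. I back off and check the fit from above.

Emit:
send_rows(plan=[{"delta_rot": [0, 0, 0], "slide": [0, 0, -0.2], "jaw": 0}, {"delta_rot": [0, 0, 0], "slide": [0, 0, -0.7], "jaw": 0}, {"delta_rot": [0, 0, 0], "slide": [0, 0, -1.3], "jaw": 0}, {"delta_rot": [0, 0, 0], "slide": [0, -0.8, -1.6], "jaw": 0}, {"delta_rot": [0, 0, 0], "slide": [0.5, -2.0, -1.6], "jaw": 0}, {"delta_rot": [0, 0, 0], "slide": [1.8, -3.0, -1.6], "jaw": 0}, {"delta_rot": [0, 0, 0], "slide": [3.1, -4.0, -1.6], "jaw": 0}, {"delta_rot": [0, 0, 0], "slide": [4.4, -5.0, -1.6], "jaw": 0}, {"delta_rot": [0, 0, 0], "slide": [5.7, -5.5, -1.6], "jaw": 0}, {"delta_rot": [0, 0, 0], "slide": [7.0, -6.0, -1.6], "jaw": 0}, {"delta_rot": [0, 0, 0], "slide": [8.0, -6.0, -1.6], "jaw": 0}, {"delta_rot": [0, 0, 0], "slide": [8.0, -6.0, -1.6], "jaw": 0}])

```text
clock: 16.87
ee_pos: [0.5383, -0.1769, 0.1687]
ee_rot: [0.548, -0.544, 0.446, -0.454]
wrist_force: [0.9, -0.2, -0.9]
width: 0.0
```

```bash
python3 look.py 20; python3 - <<'E'
from h import *
u=cv2.imread("pics/top20.png");f,p=masks(u);q=quad(p)
for x in q: print("corner",jig(ray("top",unpix(x,"top"),.035)).round(1))
for n in ("top","scene"):
    print(n,[(((proj(n,np.r_[O+EX*.015+EY*y,z])-ROI[n][:2]+.5)*S-.5)).round(0).tolist() for y in(.036,-.036) for z in (.028,.035)])
print(robot.get_state()["clock"])
cv2.imwrite("pics/full20.png",read_camera("top"))
cv2.imwrite("pics/fulls20.png",read_camera("scene"))
E
```

```text
t 16.97 pos [ 0.536  -0.173   0.1665] jig [-143.7 -242.4] z axis yaw 11.07 tool y [ 0.008  0.001 -1.   ] F jig -0.68 0.49 -0.1 w -0.0
corner [-85.2 -76.5]
corner [-84.7  75. ]
corner [84.8 74.3]
corner [ 84.8 -76.8]
top [[244.0, 279.0], [243.0, 276.0], [382.0, 255.0], [381.0, 253.0]]
scene [[526.0, 383.0], [527.0, 374.0], [343.0, 378.0], [344.0, 368.0]]
16.9667
```

View pics/top20.png

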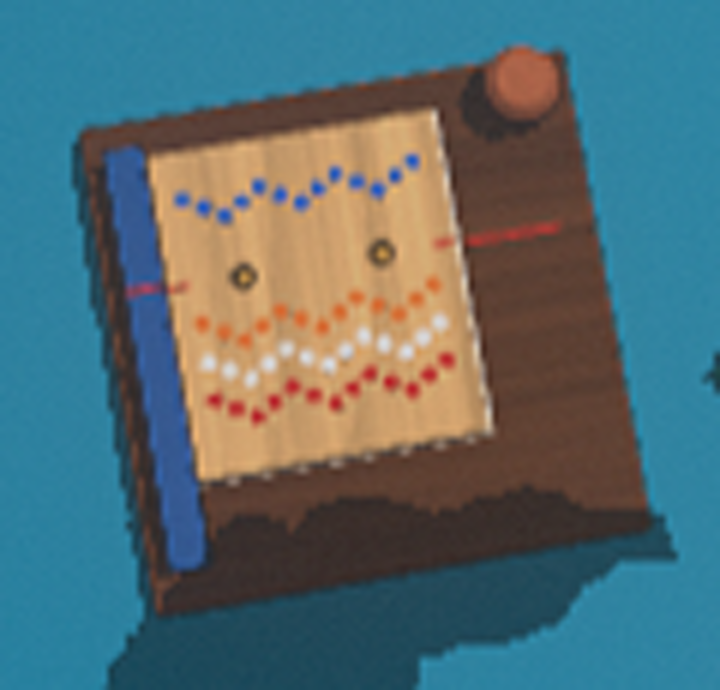

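View pics/scene20.png

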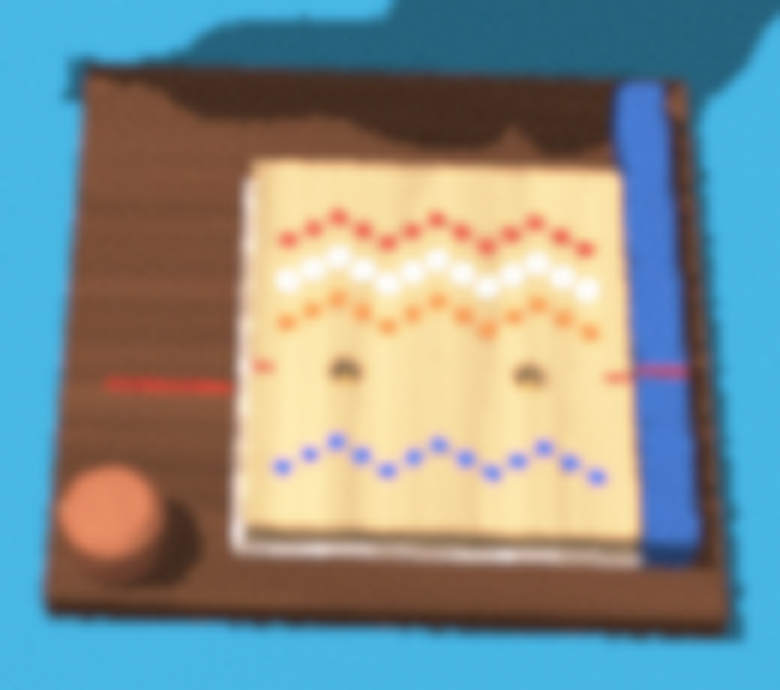

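View pics/full20.png

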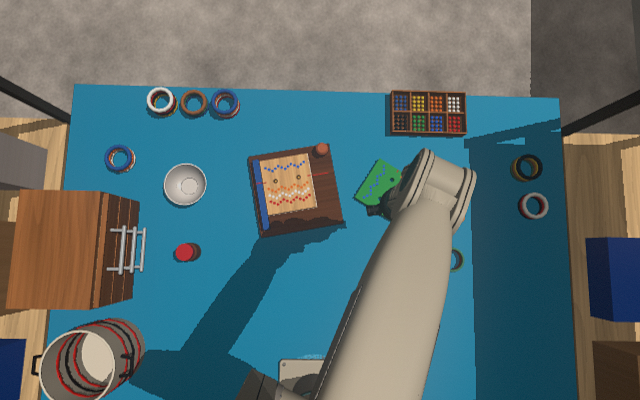

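Both brass pins show centred in the holes, at crop (244,276) and (381,253), exactly where the pins should project. The corners at flat height come out at ±85 / +74.7 / −76.6 mm, inside the outline. The bystanders haven't moved and the arm is clear, so I hand in.

```bash
python3 -c "
from bench import robot
print(robot.hand_in())"
```

```text
the job is handed in; nothing more can be done
None
```

The plate is seated: both holes are over the pins, it lies flat inside the white outline, and the job is handed in. I pushed it left with the shut fingers until its edge lay along the blue fence, then forward along the fence until it dropped.

**Last checks**
- **Fit:** both brass pins show centred in the holes, and the red marks line up.
- **Position:** the plate's corners measure x ±85 mm and y +74.7 / −76.6 mm in the jig's frame, within about 2 mm of the seat. It is about 1 mm clear of the fence.
- **Stop:** a last 2 mm push moved the plate less than 1 mm and the force rose by only 3 N, so it was at its stop.
- **Limits:** the arm was clear at hand-in, at about 17 s, and the highest wrist force I read was about 4 N. The pot and the other things I could see from above had not moved. The arm covered the spool and the screwdriver in that last picture, and I did not look at the matching scene picture before handing in.

**What disagreed:** the reported tool height did not match the pictures. The shut fingertips seemed to end 25 to 40 mm above the reported tool point. Because of this, my first sideways push and first forward push passed over the plate without touching it. I lowered the fingers using the pictures and repeated both pushes.

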